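# Snap the test coupler onto the tilted nipple and hold the valve open

### The arm

A 7-joint arm with a two-finger parallel gripper is mounted at the origin on a cart in front of the work surface, level with it; the furniture and walls round the work are solid. World frame = base frame: x ahead of the robot, y to its left, z up, the work surface at z = 0. Lengths are in mm, angles in rad, forces in N, time in s.
With the tool pointing down it reaches from about 400 to 750 mm from the base axis. Payload 19.5 kg.
Tool frame: the origin (TCP) lies where the fingers leave the gripper's body, on its centre line; the fingertips stand 73 mm ahead of it and the grasp point (between the pads) lies 54 mm ahead of it; z points along the fingers, y is the line along which they close (so a half turn about z gives the same grasp; the last joint's range is limited). The gripper opens to 85 mm and grips with 20 to 120 N. Pads are 22 mm wide; open, the fingers measure 114 mm over their backs; the gripper's body (76 mm by 85 mm) begins 54 mm behind the grasp point. The pads swing forward as they close: fully open they stand 13 mm farther back than shut.
Start: joints at [-1.377, 0.707, -0.028, 1.485, 0.022, 0.951, -0.075], TCP at [134.323, 559.072, 303.868] pointing down, gripper open.
Joint ranges: [-2.71, 2.71], [-0.32, 2.16], [-1.57, 1.52], [0, 2.45], [-1.46, 4.6], [0, 2.02], [-2.83, 2.83]. Speed limits (rad/s): [1.89, 1.89, 2.57, 2.57, 3.01, 3.01, 3.01].

### API

Orientations are given as a unit quaternion [x, y, z, w].
In Python, from bench import bot gives the robot as it stands.
- The arm moves only by the tool carry_out, never from a script. Its argument "rows" is one flat list of numbers, 7 for each row, row after row: the shift along the tool's x, y, z in mm, then the turn, a rotation vector about the tool's x, y, z in degrees, then the opening, from 0 (shut) to 1 (fully open). A call has 1 to 12 rows; each row shifts and turns the commanded pose from where the row before left it, along the tool's axes as they then stand; what a row does not reach is not made up. A row lasts 1/12 s, in which the tool goes at most 41.7 mm and 7.16 degrees, less where a joint would pass 70% of its speed; a pose out of reach is approached as far as the arm can. A call with a gripper value outside its range is refused whole. The fingers move at their own pace and stop on an object; "force" is the grip in N (left out, the last holds). Time passes only in rows, so rows that do not move let the fingers close. It gives the time, the measured TCP pose, the force, the opening and the grip force at its end, in the units of the state.
- bot.state(): the state, without advancing time (a new reading comes with each control period).
- bot.get_image(name): name is "side" or "top" or "wrist"; returns the picture (400x640x3 uint8, red, green, blue); there is no depth.
- bot.get_calibration(name): a dict with "mtx" (3x3 intrinsics, pixels), "view" (4x4, takes a point from world to camera coordinates). Camera axes: x right, y up, looking along -z (the intrinsics and any distortion apply to the point x, -y, -z); pixel columns grow to the right and rows downward; lengths in mm; the calibration is good to about 2 mm. The wrist camera is an equidistant fisheye: a pixel r from the principal point sees the ray r / f radians off the axis. A picture is of the moment at which its call begins: read the wrist's pose just before it. get_calibration takes no time and is no camera call; for the wrist camera it gives the pose at the moment of the call.
- bot.close_job(): hands the job in; it is judged then, once.
Trained networks look in the newest picture that a camera, given by its name, has taken for a name from the list of things; names that differ only in an ending like _2 or _b are one class to them, and where a whole thing is asked for, a point or a joint stands for the part that bears it (a point fixed in the world has none). Each returns a list of dicts, best first, with "score" (0 to 1); they miss things now and then, are a little off and sometimes report something else, mostly with a low value. They report only what shows in the picture. A call takes as long as a camera call.
- bot.search_frame(camera, target): "xyz" ([x, y, z] in mm, in world coordinates, good to about 4 mm: the middle of the surface that is visible of it).
The state is a dict: "clock": time; "joints": joint angles; "dq": joint speeds; "tau": joint torques, N m; "position": TCP position; "tool_rot": TCP orientation; "wrist_force": force on the tool from outside, world axes, zero at the start; "wrist_torque": the same for the moment, N m; "width": finger opening in mm; "grasp_force": force on a finger pad.
Only numpy, scipy, OpenCV 4.12 (cv2) and the standard library are available. Lean on these libraries where they do the work, as an engineer would, in place of code of your own. Each camera call takes 0.05 s, during which the arm holds its last target. There are 200 camera calls.

### The job

Pick up the test coupler that stands on the worktop, set it squarely over the tilted nipple of the manifold block and press it down along the nipple's axis until both spring hooks snap over its flange. Then press it fully down against the spring sleeve, so that the valve stands open, and finish while still gripping it and holding it pressed down there: do not let go. Leave the timer, the petri dish and the tape roll where they are.

Things in the scene. Friction and masses are not known exactly. Their poses are not given: they have to be found in the camera images.
- coupler: test coupler, loose, about 0.18 kg, 96 mm tall, standing mouth down. Origin: centre of its open mouth (flange underside); z along its axis to the closed top. From below: steel flange 40 mm across, 6 thick; dark round tube 29 mm across up to 44; grey square grip 30 x 30 mm (faces along its x and y) from 44 to 92; 22 mm disc on top. Bore 18 mm wide, 44 deep, open below only.
- block: the manifold block, fixed to the worktop: steel base plate 150 x 96 x 12 mm with bolts, on it an aluminium block about 85 mm high at its highest edge, whose upper front face is tilted 0.45 rad (26 degrees) towards the block's own -x. Origin: centre of the base plate's underside, z up.
- nipple_base (a point): point where the nipple's axis leaves the block's tilted face, 64 mm above the worktop. z points outward along the nipple (up, tilted 0.45 rad towards the block's -x), y is level and runs through both hooks. A spring sleeve 29 mm across round the nipple reaches 20 mm above this point along z at rest, 10 mm when fully pressed.
- nipple_tip (a point): the free end of the brass nipple, on the same axis 46 mm above nipple_base, same axes. The nipple is 15 mm across, its last 10 mm taper to 8 mm at the end. It goes into the coupler's bore.
- sleeve (a joint): how far the spring sleeve (the valve) is pressed in along the nipple's axis by the coupler's flange, m: 0 at rest, 0.010 at its stop. Spring force 4 N at 0, 12 N at 0.010. If the snapped coupler is let go, the sleeve pushes it back up against the hooks, to about 0.0025.
- hook_a (a joint): steel spring hook, 12 mm wide, hinged at y = +27 mm of nipple_base, 39 mm high along z. Angle, rad: 0 closed (at rest or snapped), about 0.13 when spread. Its ramp narrows from 22 to 17 mm off the axis: the flange meets it with the coupler's mouth about 31 mm above nipple_base and has passed it at 17 to 19 mm, where it snaps back. Passing both hooks takes about 10 N.
- hook_b (a joint): the same hook mirrored, at y = -27 mm of nipple_base
- timer: bystander: white lab timer lying flat, 66 x 72 x 16 mm; origin under its centre
- petri: bystander: petri dish with lid, 90 mm across, 15 mm high; origin under its centre
- tape: bystander: roll of brown tape lying flat, 94 mm across, 48 mm high; origin under its centre

How it is judged (in metres and radians):
On the way, in this order (a step that is already met when the one before it is completed fails the run):
1. the coupler is lifted off the worktop by the gripper (height (world z) of coupler above 0.03 m and contact force between the fingers and coupler above 1 N), for 0.1 s.
2. the coupler's flange is spreading the hooks (value of joint any of hook_a, hook_b above 0.05 rad), for 0.02 s.
3. both hooks have snapped over the flange (value of joint each of hook_a, hook_b below 0.05 rad and z of coupler in the frame of nipple_base below 0.0185 m and distance between coupler and nipple_base below 0.02 m), for 0.1 s.
At the end, for the whole second after the job is handed in: Coupler over the nipple within 4 mm and 0.12 rad of its axis, mouth under 15 mm above the face, both hooks closed (under 0.05 rad), sleeve pressed in over 6 of 10 mm, coupler bearing on the port with over 3 N and still gripped with over 2 N, at rest (under 20 mm/s) for the last second (value of joint sleeve above 0.006 m and z of coupler in the frame of nipple_base below 0.015 m and x of coupler in the frame of nipple_base between -0.004 and 0.004 m and y of coupler in the frame of nipple_base between -0.004 and 0.004 m and angle between the z axis of coupler and the z axis of nipple_base, either way round below 0.12 rad and value of joint each of hook_a, hook_b below 0.05 rad and contact force between the fingers and coupler above 2 N and contact force between coupler and block above 3 N and linear speed of coupler below 0.02 m/s); the arm keeps its last pose, push and grip.
It fails at once if the timer, petri dish or tape roll is moved more than 2 cm (distance of any of timer, petri, tape from where it was at the start of the episode above 0.02 m).
It also fails if it takes over 38 s, if anything falls off the work surface, if the arm or the gripper's body presses on something with over 40 N, if the wrist force passes 120 N, or if a joint passes its speed limit or range.

## Working session

There is one attempt and no reset: what is moved stays moved. The work goes in short steps, Python scripts to look and compute and a tool call to move; the robot and the scene stay as the last step left them, time stands still between calls to the robot, and variables do not carry over. Pictures are saved under pics/ and viewed, at most 10 in all, crops included, and the job is handed in when it is done.

Besides the shell and the picture viewer there is one more tool, called as name(argument=value, ...) on one line, values as JSON. carry_out: Moves the arm, as the interface text tells. Its arguments: {"type":"object","properties":{"rows":{"type":"array"},"force":{"type":"number"}},"required":["rows"]}

```bash
ls; mkdir -p pics
python3 - <<'E'
from bench import bot
import cv2,numpy as np
np.set_printoptions(precision=4,suppress=True)
print(bot.state())
for c in ["side","top"]:
    im=bot.get_image(c); cv2.imwrite(f"pics/{c}0.png",im[:,:,::-1])
    k=bot.get_calibration(c); print(c,{a:np.array(v) if not isinstance(v,str) else v for a,v in k.items()})
    for t in ["coupler","block","nipple_tip","nipple_base","hook_a","sleeve","timer","petri","tape"]:
        print(c,t,[(np.round(d["xyz"],1),round(d["score"],2)) for d in bot.search_frame(c,t)[:3]])
print(bot.state()["clock"])
E
```

```text
pics
{'clock': 0.0, 'joints': array([-1.3767,  0.7071, -0.0276,  1.485 ,  0.022 ,  0.9509, -0.0755]), 'dq': array([ 0.    , -0.0034, -0.0012, -0.0002, -0.0003,  0.0003,  0.001 ]), 'tau': array([ -0.0009, -88.3227,   1.2349, -23.616 ,   0.017 ,   0.0069,
         0.0001]), 'position': array([134.3136, 558.9101, 303.4061]), 'tool_rot': array([ 0.1176,  0.9931, -0.0006, -0.    ]), 'wrist_force': array([ 0.1356, -0.1314, -0.6784]), 'wrist_torque': array([-0.0169, -0.0302, -0.0181]), 'grasp_force': 0.0, 'width': 85.25824132777647}
side {'mtx': array([[398.2129,   0.    , 320.0191],
       [  0.    , 398.2129, 199.8673],
       [  0.    ,   0.    ,   1.    ]]), 'view': array([[    1.    ,    -0.0029,    -0.0013,  -511.9075],
       [    0.0029,     0.6635,     0.7482,  -112.807 ],
       [   -0.0013,    -0.7482,     0.6635, -1090.0339],
       [    0.    ,     0.    ,     0.    ,     1.    ]])}
side coupler [(array([605.3, 209.2,  61.9]), 0.85)]
side block [(array([ 559.6, -113.9,   19. ]), 0.77)]
side nipple_tip [(array([548.5, -92.7,  84.4]), 0.84)]
side nipple_base [(array([549.5, -91.6
[... 408 characters left out ...]
[  0.    , 411.8628, 202.6299],
       [  0.    ,   0.    ,   1.    ]]), 'view': array([[   -0.0283,    -0.9996,    -0.0086,    63.5379],
       [    0.9877,    -0.0293,     0.1536,  -520.8304],
       [   -0.1538,    -0.0041,     0.9881, -1127.4442],
       [    0.    ,     0.    ,     0.    ,     1.    ]])}
top coupler []
top block []
top nipple_tip [(array([547. , -87.4,  75.8]), 0.6)]
top nipple_base [(array([552.7, -85.6,  84.4]), 0.63)]
top hook_a []
top sleeve [(array([548.9, -84. ,  85. ]), 0.63)]
top timer [(array([ 492. , -278.5,   20.3]), 0.62)]
top petri [(array([412.3,  63.2,  15.6]), 0.97), (array([546.8, -79.7,  16.9]), 0.62)]
top tape [(array([623. , 400.9,  40.7]), 0.7)]
1.0
```

View pictures.

View pics/side0.png

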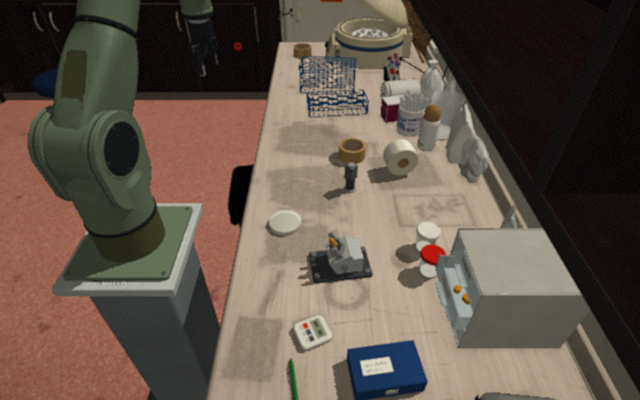

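View pics/top0.png

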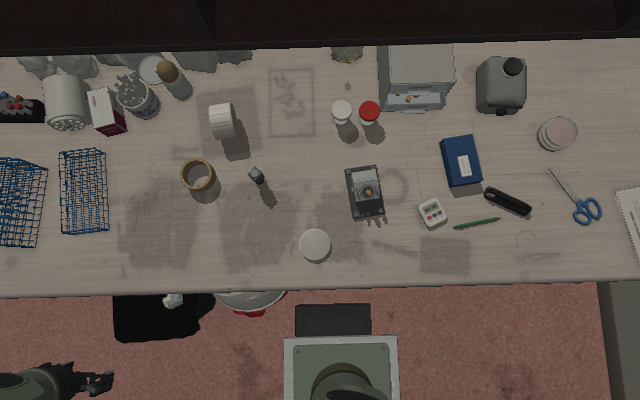

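The side view shows the coupler standing at about (350,178) and the block at about (340,258), with its nipple leaning towards the robot. The top view has the coupler at (257,175) and the block at (366,192), turned slightly. I'll move the wrist camera over the coupler next.

```bash
cat > h.py <<'E'
from bench import bot
import numpy as np, cv2
from scipy.spatial.transform import Rotation as R
np.set_printoptions(precision=2,suppress=True)
def plan(p, zdir, ydir, s=None):
    """remaining shift/turn from the measured pose, in tool axes"""
    s=s or bot.state(); R0=R.from_quat(s["tool_rot"]); z=np.array(zdir,float); z/=np.linalg.norm(z)
    y=np.array(ydir,float); y-=z*(y@z); y/=np.linalg.norm(y)
    best=None
    for sg in (1,-1):
        T=R.from_matrix(np.c_[np.cross(sg*y,z),sg*y,z]); rv=(R0.inv()*T).as_rotvec(degrees=True)
        if best is None or np.linalg.norm(rv)<np.linalg.norm(best): best=rv
    print("t",round(s["clock"],2),"pos",s["position"],"shift(tool)",R0.inv().apply(np.array(p)-s["position"]),"turn",best)
def proj(cam,P,k=None):
    k=k or bot.get_calibration(cam); P=np.atleast_2d(P); V=np.array(k["view"]); M=np.array(k["mtx"])
    c=P@V[:3,:3].T+V[:3,3]; c=c*[1,-1,-1]
    if cam=="wrist":
        r=np.hypot(c[:,0],c[:,1]); th=np.arctan2(r,c[:,2]); d=c[:,:2]/r[:,None]*th[:,None]
    else: d=c[:,:2]/c[:,2:]
    return d*[M[0,0],M[1,1]]+M[:2,2]
def ray(cam,px,k=None):
    k=k or bot.get_calibration(cam); V=np.array(k["view"]); M=np.array(k["mtx"])
    d=(np.array(px,float)-M[:2,2])/[M[0,0],M[1,1]]
    if cam=="wrist":
        th=np.hypot(*d); v=np.r_[d/th*np.sin(th),np.cos(th)]
    else: v=np.r_[d,1]
    v=v*[1,-1,-1]; o=-V[:3,:3].T@V[:3,3]; w=V[:3,:3].T@v; return o,w/np.linalg.norm(w)
def onz(cam,px,z,k=None):
    o,w=ray(cam,px,k); return o+w*(z-o[2])/w[2]
E
python3 - <<'E'
from h import *
k=bot.get_calibration("wrist"); V=np.array(k["view"]); s=bot.state()
print({a:b for a,b in k.items() if a!="view"})
o=-V[:3,:3].T@V[:3,3]; R0=R.from_quat(s["tool_rot"])
print("cam in tool",R0.inv().apply(o-s["position"]), "axes(tool) of view\n",V[:3,:3]@R0.as_matrix())
print(R0.as_matrix())
plan([560,190,300],[0,0,-1],[0,1,0])
ims=[]
for c,(x,y) in {"side":(340,258),"top":(366,192)}.items():
    im=cv2.imread(f"pics/{c}0.png"); ims.append(cv2.resize(im[y-30:y+30,x-40:x+40],None,fx=5,fy=5,interpolation=cv2.INTER_CUBIC))
for c,(x,y) in {"side":(350,178),"top":(257,175)}.items():
    im=cv2.imread(f"pics/{c}0.png"); ims.append(cv2.resize(im[y-20:y+20,x-27:x+27],(400,300),interpolation=cv2.INTER_CUBIC))
cv2.imwrite("pics/crop0.png",np.vstack([np.hstack(ims[:2]),np.hstack(ims[2:])]))
E
```

```text
{'mtx': array([[309.71,   0.  , 318.48],
       [  0.  , 309.71, 200.5 ],
       [  0.  ,   0.  ,   1.  ]])}
cam in tool [ 83.17  -0.29 -70.46] axes(tool) of view
 [[ 0.    1.    0.  ]
 [ 0.95 -0.    0.32]
 [ 0.32  0.   -0.95]]
[[-0.97  0.23 -0.  ]
 [ 0.23  0.97 -0.  ]
 [ 0.   -0.   -1.  ]]
t 1.0 pos [134.33 559.06 303.85] shift(tool) [-500.12 -259.38    3.89] turn [ -0.01  -0.   -13.51]
```

View pics/crop0.png

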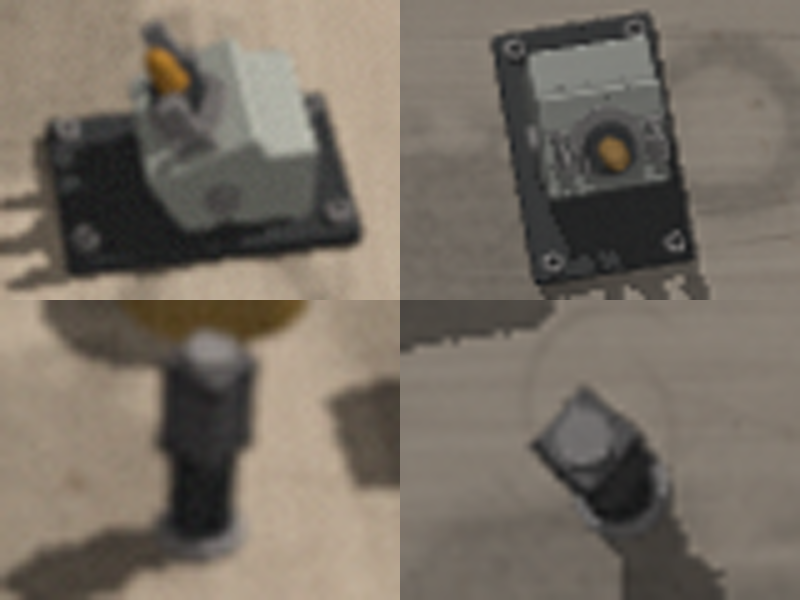

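The crops show the block plate turned by about 8–10°, with the nipple leaning to block −x, towards the robot. The coupler's square grip sits diagonally, at roughly 45°. Moving to hover over the coupler.

carry_out(rows=[-33, -15, 0, 0, 0, 0, 1, -33, -15, 0, 0, 0, 0, 1, -33, -15, 0, 0, 0, 0, 1, -33, -15, 0, 0, 0, 0, 1, -33, -15, 0, 0, 0, 0, 1, -33, -15, 0, 0, 0, 0, 1, -33, -15, 0, 0, 0, 0, 1, -33, -15, 0, 0, 0, 0, 1, -33, -15, 0, 0, 0, 0, 1, -33, -15, 0, 0, 0, 0, 1, -33, -15, 0, 0, 0, 0, 1, -33, -15, 0, 0, 0, 0, 1])

```text
clock: 2.0
position: [478.6, 290.1, 304.0]
tool_rot: [0.118, 0.993, 0.0, 0.0]
wrist_force: [0.6, 0.2, -0.6]
width: 85.3
grasp_force: 0.0
```

carry_out(rows=[-33, -15, 0, 0, 0, 0, 1, -33, -15, 0, 0, 0, 0, 1, -33, -15, 0, 0, 0, 0, 1, -30, -13, 0, 0, 0, 0, 1, 0, 0, 0, 0, 0, 0, 1, 0, 0, 0, 0, 0, 0, 1])

```text
clock: 2.5
position: [590.0, 203.6, 303.3]
tool_rot: [0.119, 0.993, -0.0, -0.0]
wrist_force: [-0.9, 1.6, 0.5]
width: 85.2
grasp_force: 0.0
```

Run:
```python
from h import *
s=bot.state();k=bot.get_calibration("wrist"); im=bot.get_image("wrist"); cv2.imwrite("pics/w1.png",im[:,:,::-1])
np.save("k1.npy",k,allow_pickle=True)
print(s["clock"],s["position"],s["tool_rot"],s["joints"])
for t in ["coupler","nipple_tip","block"]:
    print(t,[(d["xyz"],round(d["score"],2)) for d in bot.search_frame("wrist",t)[:3]])
```

```text
2.5 [589.98 203.6  303.34] [ 0.12  0.99 -0.   -0.  ] [-0.33  0.79 -0.11  1.28  0.09  1.07  0.88]
coupler [([596.9, 221.5, 88.8], 0.59), ([542.4, -112.1, 95.1], 0.52)]
nipple_tip [([543.9, -76.7, 82.5], 0.78)]
block [([556.0, -61.1, 33.1], 0.65)]
```

View pics/w1.png

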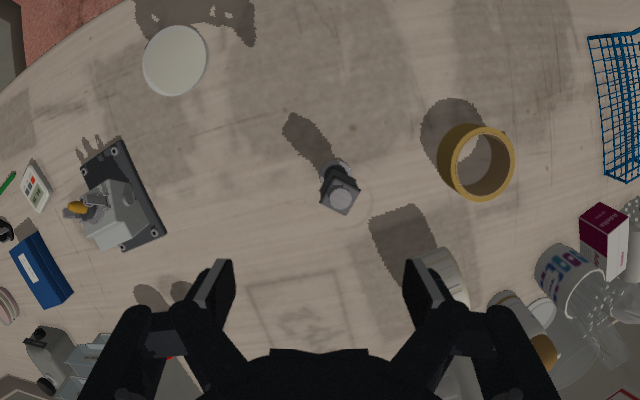

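The wrist view shows the coupler's top disc near (341,200), the petri dish at (175,60), the tape at (477,163) and the block at (118,205). A zoomed crop should give the coupler's yaw.

Run:
```python
from h import *
im=cv2.imread("pics/w1.png"); k=np.load("k1.npy",allow_pickle=True).item()
x,y=308,150
a=cv2.resize(im[y:y+75,x:x+65],None,fx=8,fy=8,interpolation=cv2.INTER_CUBIC)
cv2.imwrite("pics/c1.png",a); print(onz("wrist",(341,200),96,k))
```

```text
[605.78 221.24  96.  ]
```

View pics/c1.png

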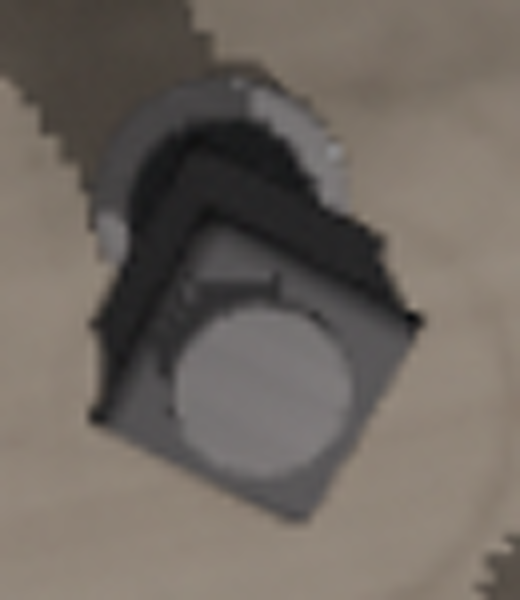

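The crop shows the grip's top corners clearly at crop (212,220), (420,322), (303,520) and (95,418), with the disc centre at (264,392).

Run:
```python
from h import *
k=np.load("k1.npy",allow_pickle=True).item()
f=lambda p:np.array(p)/8+[308-.44,150-.44]
C=np.array([onz("wrist",f(p),92,k) for p in [(212,220),(420,322),(303,520),(95,418)]])
print(C, C.mean(0), onz("wrist",f((264,392)),96,k))
e=np.roll(C,-1,0)-C; print(np.linalg.norm(e,axis=1),np.degrees(np.arctan2(e[:,1],e[:,0])))
E=e[0]-e[2];F=e[1]-e[3]
ang=np.degrees(np.arctan2(E[1],E[0])); ang2=np.degrees(np.arctan2(F[1],F[0])); print(ang,ang2)
c=C.mean(0)
for a in (ang,ang2): plan([c[0],c[1],68+54],[0,0,-1],[np.cos(np.radians(a)),np.sin(np.radians(a)),0])
```

```text
[[583.39 219.75  92.  ]
 [601.43 241.22  92.  ]
 [622.92 222.26  92.  ]
 [604.07 200.61  92.  ]] [602.95 220.96  92.  ] [604.27 221.14  96.  ]
[28.04 28.66 28.71 28.18] [  49.96  -41.41 -131.05  137.21]
49.44478260837509 -42.09649346493091
t 2.7 pos [588.6  205.93 304.1 ] shift(tool) [-10.5  17.9 182.1] turn [ 0.01 -0.01 27.12]
t 2.7 pos [588.6  205.93 304.1 ] shift(tool) [-10.5  17.9 182.1] turn [  0.02   0.   -61.33]
```

carry_out(rows=[-10.5, 18, 0, 0, 0, 0, 1, 0, 0, 22, 0, 0, 6.8, 1, 0, 0, 22, 0, 0, 6.8, 1, 0, 0, 22, 0, 0, 6.8, 1, 0, 0, 22, 0, 0, 6.7, 1, 0, 0, 30, 0, 0, 0, 1, 0, 0, 25, 0, 0, 0, 1, 0, 0, 0, 0, 0, 0, 1, 0, 0, 0, 0, 0, 0, 1], force=60)

```text
clock: 3.45
position: [603.1, 220.6, 161.0]
tool_rot: [0.347, 0.938, -0.0, -0.0]
wrist_force: [0.2, 0.4, 0.6]
width: 85.4
grasp_force: 0.0
```

Run:
```python
from h import *
plan([603,221,122],[0,0,-1],[np.cos(np.radians(49)),np.sin(np.radians(49)),0])
k=bot.get_calibration("wrist"); im=bot.get_image("wrist"); cv2.imwrite("pics/w2.png",im[:,:,::-1]); np.save("k2.npy",k,allow_pickle=True)
```

```text
t 3.45 pos [603.14 220.61 161.01] shift(tool) [ 0.34  0.25 39.01] turn [-0.06 -0.04  0.44]
```

View pics/w2.png

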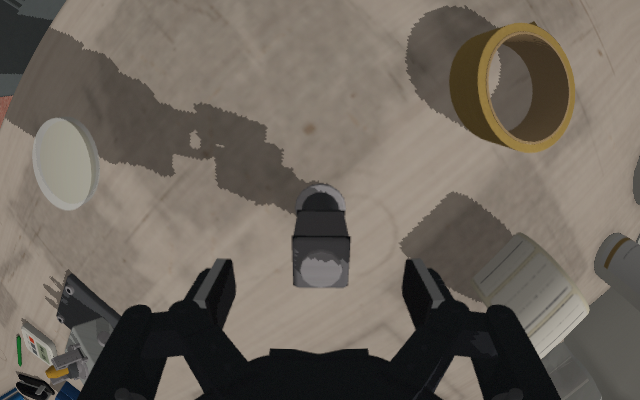

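The grip's edges are square to the fingers, and the disc is near (321,268), centred between the pads. A closer check of the position comes first, then the descent.

Run:
```python
from h import *
k=np.load("k2.npy",allow_pickle=True).item(); s=bot.state(); R0=R.from_quat(s["tool_rot"])
for n,p,z in [("disc",(321.5,268),96),("g1",(292,236),92),("g2",(350,236),92),("g3",(348,288),92),("g4",(294,287),92),("flange",(321,201),6)]:
    w=onz("wrist",p,z,k); print(n,w,R0.inv().apply(w-s["position"]))
```

```text
disc [603.52 221.85  96.  ] [ 1.02  0.73 66.27]
g1 [581.65 221.15  92.  ] [ 17.17 -14.03  70.25]
g2 [600.48 243.14  92.  ] [17.18 14.92 70.28]
g3 [624.72 222.85  92.  ] [-14.43  15.27  70.3 ]
g4 [605.09 200.99  92.  ] [-13.74 -14.1   70.27]
flange [599.81 225.44   6.  ] [  6.21   0.96 156.27]
```

carry_out(rows=[1.2, 0.6, 15, 0, 0, 0.4, 1, 0, 0, 15, 0, 0, 0, 1, 0, 0, 9, 0, 0, 0, 1, 0, 0, 0, 0, 0, 0, 0.5, 0, 0, 0, 0, 0, 0, 0.3, 0, 0, 0, 0, 0, 0, 0.2, 0, 0, 0, 0, 0, 0, 0.1, 0, 0, 0, 0, 0, 0, 0.1, 0, 0, 0, 0, 0, 0, 0, 0, 0, 0, 0, 0, 0, 0, 0, 0, 0, 0, 0, 0, 0, 0, 0, 0, 0, 0, 0, 0], force=60)

```text
clock: 4.5
position: [603.4, 221.4, 122.9]
tool_rot: [0.35, 0.937, 0.0, 0.0]
wrist_force: [-1.3, -0.0, 8.0]
width: 29.4
grasp_force: 58.9
```

carry_out(rows=[0, 0, -15, 0, 0, 0, 0, 0, 0, -26, 0, 0, -7.1, 0, 0, 0, -26, 0, 0, -7.1, 0, 0, 0, -26, 0, 0, -7.1, 0, 0, 0, -26, 0, 0, -7.1, 0, 0, 0, -26, 0, 0, -7.1, 0, 0, 0, -26, 0, 0, -7.1, 0, 0, 0, -26, 0, 0, -7.1, 0, 19, -36, 0, 0, 0, 0, 0, 19, -36, 0, 0, 0, 0, 0, 19, -36, 0, 0, 0, 0, 0, 19, -36, 0, 0, 0, 0, 0])

```text
clock: 5.5
position: [548.6, 65.8, 319.3]
tool_rot: [-0.076, 0.997, -0.0, 0.0]
wrist_force: [0.7, -0.8, -1.0]
width: 29.2
grasp_force: 59.9
```

carry_out(rows=[19, -36, 0, 0, 0, 0, 0, 0, 0, 0, 0, 0, 0, 0, 0, 0, 0, 0, 0, 0, 0])

```text
clock: 5.75
position: [536.1, 26.8, 319.6]
tool_rot: [-0.074, 0.997, -0.0, 0.0]
wrist_force: [1.2, 1.3, -1.6]
width: 29.7
grasp_force: 60.1
```

Run:
```python
from h import *
s=bot.state();k=bot.get_calibration("wrist"); im=bot.get_image("wrist"); cv2.imwrite("pics/w3.png",im[:,:,::-1]); np.save("k3.npy",k,allow_pickle=True)
print(s["clock"],s["position"],R.from_quat(s["tool_rot"]).as_matrix(),s["joints"])
for t in ["nipple_tip","nipple_base","hook_a","block","coupler"]:
    for c in ["wrist"]: print(t,[(d["xyz"],round(d["score"],2)) for d in bot.search_frame(c,t)[:3]])
q=proj("wrist",[[548,-90,85]],k)[0].astype(int); print(q)
x,y=max(0,q[0]-60),max(0,q[1]-50); x=min(x,520); print(x,y)
cv2.imwrite("pics/c3.png",cv2.resize(im[y:y+100,x:x+130,::-1],None,fx=6,fy=6,interpolation=cv2.INTER_CUBIC))
```

```text
5.75 [536.05  26.81 319.6 ] [[-0.99 -0.15  0.  ]
 [-0.15  0.99 -0.  ]
 [-0.   -0.   -1.  ]] [ 0.04  0.64 -0.27  1.6   0.2   0.93  1.41]
nipple_tip [([542.3, -82.2, 85.0], 0.6)]
nipple_base [([548.0, -85.1, 82.6], 0.61)]
hook_a [([542.1, -113.7, 92.6], 0.64), ([537.5, -62.2, 97.4], 0.47)]
block [([539.8, -77.3, 52.9], 0.79)]
coupler [([524.3, 23.6, 280.8], 0.57)]
[208 176]
148 126
```

View pics/c3.png

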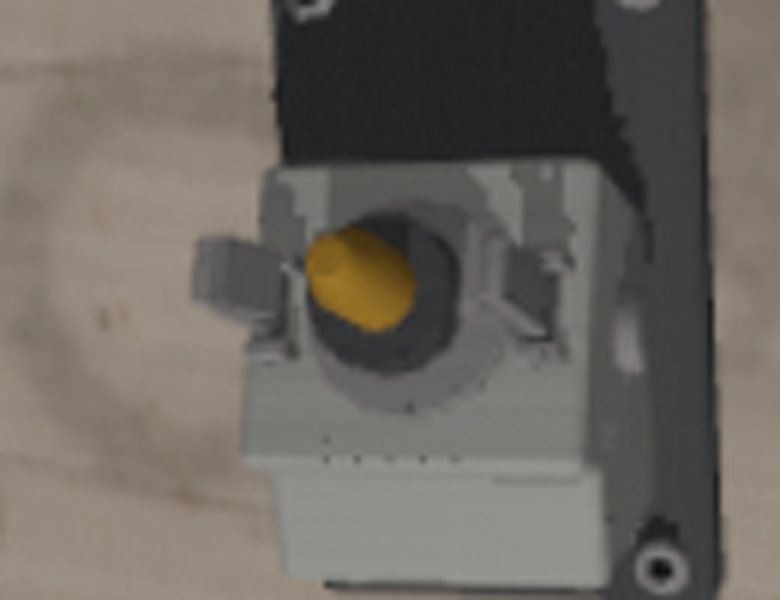

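The crop shows the brass tip end near crop (322,263), the sleeve centre near (385,292), the hooks at (240,280) and (530,290), and the right plate edge from (702,0) to (722,560).

Run:
```python
from h import *
k=np.load("k3.npy",allow_pickle=True).item()
f=lambda p:np.array(p)/6+[148-.42,126-.42]
w=lambda p,z:onz("wrist",f(p),z,k)
def ang(a,b): d=b-a; return np.degrees(np.arctan2(d[1],d[0]))
print("plate edge",ang(w((722,560),12),w((702,0),12))-180)
print("bolts right",ang(w((660,568),14),w((638,-5),14))-180, w((660,568),14),w((638,-5),14))
print("face top edge y-dir",ang(w((590,467),85),w((245,460),85)))
print("face low edge",ang(w((595,160),45),w((268,170),45)))
t=w((322,263),105.4); print("tip",t)
g=lambda p:np.array(p)/5+[326-80-.4,162-.4]
B=[onz("top",g(p),14) for p in [(514,48),(635,27),(675,241),(553,262)]]
B=np.array(B);print(B,B.mean(0),ang(B[3],B[0]),ang(B[2],B[1]),ang(B[1],B[0])-90,ang(B[2],B[3])-90)
for ps in (0.13,0.165):
    x=np.array([np.cos(ps),np.sin(ps),0]); y=np.array([-x[1],x[0],0]); b=np.array([t[0],t[1],105.4])+20*x; b[2]=64
    n=-np.sin(.45)*x+np.array([0,0,np.cos(.45)])
    d=b-B.mean(0); print("yaw",ps,"base",b,"rel block",d@x,d@y)
    pts=[b+46*n,b+20*n]+[b+20*n+s*14.5*y for s in(1,-1)]+[b+39*n+s*22*y for s in (1,-1)]+[b+20*n+s*14.5*np.cross(y,n) for s in(1,-1)]
    print((proj("wrist",np.array(pts),k)-[147.58,125.58])*6)
```

```text
plate edge -352.08487552313943
bolts right -352.4575635472778 [620.41 -43.32  14.  ] [495.74 -59.83  14.  ]
face top edge y-dir -82.52629238706004
face low edge -81.68941330787833
tip [535.03 -91.16 105.4 ]
[[ 617.25  -42.45   14.  ]
 [ 627.72 -113.95   14.  ]
 [ 500.29 -130.87   14.  ]
 [ 490.14  -59.94   14.  ]] [558.85 -86.8   14.  ] 7.834878423799125 7.564969858730768 8.332652317053288 8.14244245876661
yaw 0.13 base [554.86 -88.57  64.  ] rel block -4.1829000879461065 -1.2385429730485247
[[321.95 262.98]
 [373.04 294.34]
 [449.14 294.35]
 [299.12 294.51]
 [458.48 271.5 ]
 [220.26 272.76]
 [367.28 374.72]
 [379.49 215.31]]
yaw 0.165 base [554.76 -87.88  64.  ] rel block -4.211429727818632 -0.3915557362268661
[[321.95 262.98]
 [375.08 294.3 ]
 [451.02 291.52]
 [301.38 297.2 ]
 [458.73 266.98]
 [221.28 277.1 ]
 [371.71 374.68]
 [379.17 215.32]]
```

```bash
cat >> h.py <<'E'
def tgt(b,ps,m,L=122.9):
    x=np.array([np.cos(ps),np.sin(ps),0]); y=np.array([-x[1],x[0],0]); n=-np.sin(.45)*x+np.array([0,0,np.cos(.45)])
    return np.array(b)+(m+L)*n, -n, y
E
python3 - <<'E'
from h import *
s=bot.state(); p,z,y=tgt([555,-87.4,64],.136,71); plan(p,z,y)
x=np.cross(y,z); print("p",p,"shift in final tool axes",np.array([x,y,z])@(p-s["position"]))
E
```

```text
t 6.05 pos [536.47  29.91 318.81] shift(tool) [  83.89 -117.34   80.21] turn [  0.23 -25.79   0.96]
p [471.44 -98.83 238.6 ] shift in final tool axes [ 108.62 -118.74   36.61]
```

carry_out(rows=[0, 0, 0, 0.06, -6.45, 0.24, 0, 0, 0, 0, 0.06, -6.45, 0.24, 0, 0, 0, 0, 0.06, -6.45, 0.24, 0, 0, 0, 0, 0.06, -6.45, 0.24, 0, 22, -24, 7, 0, 0, 0, 0, 22, -24, 7, 0, 0, 0, 0, 22, -24, 7, 0, 0, 0, 0, 22, -24, 7, 0, 0, 0, 0, 21, -23, 8, 0, 0, 0, 0, 0, 0, 0, 0, 0, 0, 0, 0, 0, 0, 0, 0, 0, 0, 0, 0, 0, 0, 0, 0, 0])

```text
clock: 7.05
position: [479.7, -104.2, 255.1]
tool_rot: [-0.067, 0.977, 0.017, 0.203]
wrist_force: [0.1, 0.2, -1.7]
width: 29.5
grasp_force: 60.3
```

Run:
```python
from h import *
p,z,y=tgt([555,-87.4,64],.136,71); plan(p,z,y); s=bot.state(); R0=R.from_quat(s["tool_rot"])
k=bot.get_calibration("wrist"); im=bot.get_image("wrist"); cv2.imwrite("pics/w4.png",im[:,:,::-1]); np.save("k4.npy",[k,s],allow_pickle=True)
si=bot.get_image("side"); cv2.imwrite("pics/s4.png",si[:,:,::-1])
tp=bot.get_image("top"); cv2.imwrite("pics/t4.png",tp[:,:,::-1])
q=proj("wrist",[s["position"]+R0.apply([0,0,123]),p+z*(123+25)],k); print(q)
x,y0=int(q[1][0])-50,min(300,int(q[1][1])-75)
a=cv2.resize(im[y0:y0+100,x:x+100,::-1],(500,500),interpolation=cv2.INTER_CUBIC)
qs=proj("side",[s["position"]+R0.apply([0,0,130])])[0].astype(int); print(qs,x,y0)
b=cv2.resize(si[qs[1]-50:qs[1]+50,qs[0]-30:qs[0]+30,::-1],(300,500),interpolation=cv2.INTER_CUBIC)
cv2.imwrite("pics/c4.png",np.hstack([a,b]))
```

```text
t 7.05 pos [ 479.68 -104.16  255.1 ] shift(tool) [13.42  6.31 12.2 ] turn [ 0.38 -2.23 -0.01]
[[318.94 224.21]
 [325.72 196.51]]
[328 231] 275 121
```

View pics/c4.png

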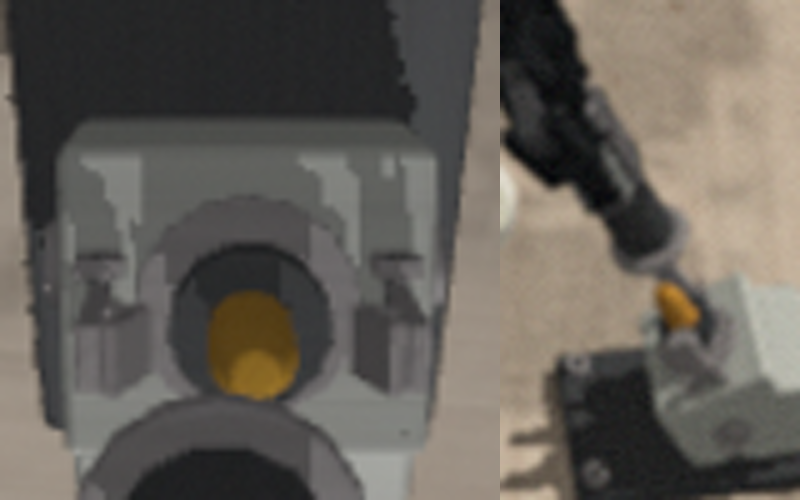

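The left half shows the tip face at about crop (259,373), the sleeve from x 172 to 332 with its top at y 243, and the coupler's flange from about 80 to 365 with its top at y 400. I'll compare these with the model's projection.

Run:
```python
from h import *
k,s=np.load("k4.npy",allow_pickle=True); R0=R.from_quat(s["tool_rot"]); P=s["position"]
c=lambda X:(proj("wrist",np.array(X),k)-[275-.4,121-.4])*5
th=np.linspace(0,2*np.pi,181)
for ps in(.136,):
  for b in ([555,-87.4,64],[555,-86.4,64],[557,-87.4,64]):
    b=np.array(b,float); p,z,y=tgt(b,ps,0); n=-z; x=np.cross(y,n)
    circ=lambda h,r:c([b+h*n+r*(np.cos(t)*x+np.sin(t)*y) for t in th])
    e=circ(20,14.5); t4=circ(46,4)
    print(b,"tip",c([b+46*n])[0],"tip x",t4[:,0].min(),t4[:,0].max(),"y",t4[:,1].min(),t4[:,1].max(),"| sleeve x",e[:,0].min(),e[:,0].max(),"top",e[:,1].min())
for h in(123,117):
  for off in ([0,0],[2,0],[0,2]):
    e=c([P+R0.apply([off[0]+20*np.cos(t),off[1]+20*np.sin(t),h]) for t in th]); print("flange",h,off,e[:,0].min(),e[:,0].max(),"top",e[:,1].min())
# edge lookup in the picture rows
im=cv2.imread("pics/w4.png"); cv2.imwrite("pics/c4b.png",cv2.resize(im[165:275,265:385],None,fx=5,fy=5,interpolation=cv2.INTER_CUBIC))
for t in ("coupler","nipple_tip"): print(t,[(d["xyz"],d["score"]) for d in bot.search_frame("wrist",t)[:2]])
```

```text
[555.  -87.4  64. ] tip [255.62 379.7 ] tip x 230.08096648538697 281.1354608892057 y 355.0261386142479 404.1557900508092 | sleeve x 167.36141251875267 334.9914947938703 top 256.19255164417837
[555.  -86.4  64. ] tip [261.92 380.34] tip x 236.39974102941125 287.4221162519845 y 355.6775865282724 404.7786227090513 | sleeve x 173.10723832981097 340.6496037031968 top 256.82689839976604
[557.  -87.4  64. ] tip [253.67 389.1 ] tip x 228.26589027637397 279.046229688517 y 364.6034739520064 413.38272540140565 | sleeve x 166.02058397699238 332.8508703446815 top 265.40761293916745
flange 123 [0, 0] 74.7993812404087 368.59077565576285 top 378.00705391600474
flange 123 [2, 0] 74.30186211305255 369.11465538624924 top 363.492240236336
flange 123 [0, 2] 89.42605263595624 383.18411665171624 top 378.01481912058335
flange 117 [0, 0] 70.87287807716592 372.6078791897555 top 392.5682360843638
flange 117 [2, 0] 70.33780301711346 373.17065475120415 top 377.6792259066994
flange 117 [0, 2] 85.89101061004243 387.5899437627308 top 392.57562990108113
coupler [([489.5, -101.0, 213.9], 0.91)]
nipple_tip []
```

View pics/c4b.png

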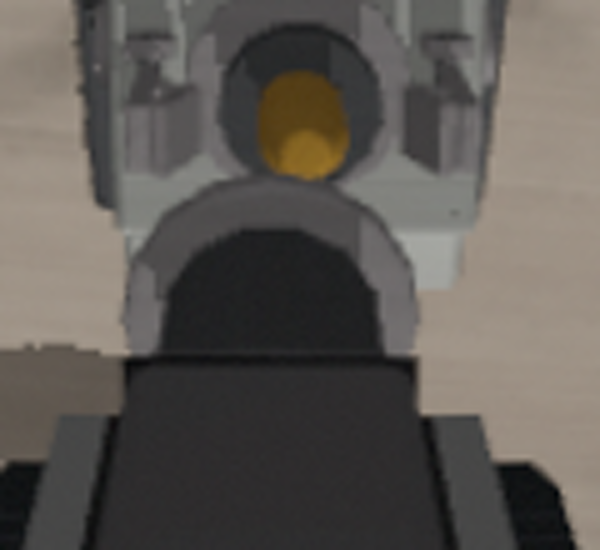

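The second crop confirms the flange spans c4b x 125 to 417 with its top at y 177, the grip's lower edge is at y 357, and the tip face is centred near (305,152).

Run:
```python
from h import *
k,s=np.load("k4.npy",allow_pickle=True); R0=R.from_quat(s["tool_rot"]); P=s["position"]
k3=np.load("k3.npy",allow_pickle=True).item()
px4=lambda p:np.array(p)/5+[275-.4,121-.4]; px3=lambda p:np.array(p)/6+[148-.42,126-.42]
def tri(a,b):
    (o1,w1),(o2,w2)=ray("wrist",px3(a),k3),ray("wrist",px4(b),k)
    t=np.linalg.lstsq(np.c_[w1,-w2],o2-o1,rcond=None)[0]; q1,q2=o1+t[0]*w1,o2+t[1]*w2; return (q1+q2)/2,np.linalg.norm(q1-q2)
print("tip tri",tri((325,263),(255.5,373)))
print("sleeve l/r",tri((308,293),(172,325)),tri((460,291),(332,325)))
cb=lambda X:(proj("wrist",np.array(X),k)-[265-.4,165-.4])*5
T=lambda v:P+R0.apply(v)
for ox in(0,-2.5):
  for L in (123,118):
    print(ox,L,"grip low edge",cb([T([15+ox,-15,L-44]),T([15+ox,15,L-44])]).ravel(),"tube top",cb([T([14.5+ox,0,L-6])])[0],"flange top",cb([T([20+ox,0,L]),T([20+ox,0,L-6])])[:,1])
b=np.array([555,-87.4,64.]); p,z,y=tgt(b,.136,0); n=-z;x=np.cross(y,n)
print("brass root top",cb([b+20*n+7.5*x])[0],"tip top/bot",cb([b+46*n+4*x,b+46*n-4*x])[:,1],"root l/r",cb([b+36*n+7.5*y,b+36*n-7.5*y])[:,0])
```

```text
tip tri (array([534.83, -90.51, 104.72]), np.float64(0.8876442561559615))
sleeve l/r (array([ 547.9 , -102.73,   79.5 ]), np.float64(1.3159318742474901)) (array([544.62, -74.45,  78.13]), np.float64(0.02418583662852832))
0 123 grip low edge [130.97 331.32 413.52 331.42] tube top [271.86 213.01] flange top [158.01 172.57]
0 118 grip low edge [126.98 351.34 417.64 351.43] tube top [271.9  226.66] flange top [170.08 185.36]
-2.5 123 grip low edge [131.77 352.59 412.66 352.68] tube top [271.84 231.15] flange top [176.03 191.04]
-2.5 118 grip low edge [127.84 373.06 416.72 373.16] tube top [271.88 245.17] flange top [188.48 204.23]
brass root top [301.05 160.25] tip top/bot [184.16 135.03] root l/r [349.85 257.79]
```

The tip triangulates to within about 1 mm of the model. The coupler seems to sit 0.5–2.5 mm to tool −x, so I'll correct by about 1.3 mm and approach to just above the tip.

```bash
cat >> h.py <<'E'
def rep(m,b=[555,-87.4,64],ps=.136,ox=-1.3):
    s=bot.state(); p,z,y=tgt(b,ps,m); x=np.cross(y,z); p=p-ox*x; plan(p,z,y,s)
    A=np.array([x,y,z]); print("final-axes shift",A@(p-s["position"]),"force",A@s["wrist_force"],"torque",A@s["wrist_torque"],"mouth h",round(m+ (A@(p-s["position"]))[2],1))
E
python3 - <<'E'
from h import *
rep(52); print(bot.state()["joints"])
for n,c0 in (("w2",321),("w4",319)):
    im=cv2.imread(f"pics/{n}.png").astype(int).mean(2)
    print(n,"col",c0,[int(v) for v in im[180:300 if n=="w2" else 245,c0-2:c0+3].mean(1)])
k=np.load("k2.npy",allow_pickle=True).item()
# w2: tool at [603.14,220.61,161]
c=np.array([603.5,221.7,0]); u=np.array([-np.cos(np.radians(40.8)),np.sin(np.radians(40.8)),0])
print(proj("wrist",np.array([c+20*u,c+20*u+[0,0,6],c+14.5*u+[0,0,6],c+15*u+[0,0,44],c+15*u+[0,0,92],c-15*u+[0,0,92]]),k))
E
```

```text
t 7.3 pos [ 479.59 -103.89  255.23] shift(tool) [13.98  5.92 31.37] turn [ 0.38 -2.23  0.05]
final-axes shift [15.19  6.11 30.76] force [0.63 0.38 1.61] torque [ 0.03  0.55 -0.03] mouth h 82.8
[ 0.36  0.61 -0.24  2.16  0.44  0.    1.46]
w2 col 321 [119, 118, 107, 69, 68, 113, 124, 125, 125, 123, 115, 98, 68, 31, 31, 31, 31, 31, 31, 31, 31, 30, 31, 30, 30, 31, 31, 31, 32, 29, 25, 30, 42, 43, 43, 43, 44, 43, 44, 43, 43, 44, 43, 43, 43, 43, 43, 43, 43, 43, 43, 43, 44, 43, 43, 36, 18, 33, 44, 46, 48, 50, 52, 53, 53, 53, 53, 53, 53, 58, 62, 67, 73, 76, 75, 74, 74, 74, 73, 77, 109, 122, 125, 125, 125, 125, 123, 122, 122, 123, 124, 125, 125, 126, 126, 126, 126, 125, 124, 123, 123, 124, 123, 124, 125, 125, 121, 123, 135, 147, 147, 146, 146, 146, 146, 146, 147, 147, 147, 147]
w4 col 319 [46, 49, 52, 53, 54, 55, 55, 56, 56, 56, 57, 55, 56, 57, 60, 64, 66, 68, 68, 66, 67, 77, 83, 81, 77, 77, 77, 76, 76, 72, 59, 31, 32, 31, 32, 30, 32, 32, 32, 32, 32, 32, 31, 32, 32, 32, 31, 32, 32, 31, 32, 32, 32, 32, 35, 41, 24, 24, 36, 44, 44, 44, 44, 44, 44]
[[320.53 180.43]
 [320.58 182.5 ]
 [320.53 189.47]
 [320.85 205.78]
 [321.44 238.34]
 [320.96 287.68]]
```

Joint 6 sits at its lower limit (0), which is why the tilt falls 2.2° short. I'll fit a quick kinematic model to see whether the final pose is reachable in this configuration or needs the wrist flipped.

```bash
cat > fk.py <<'E'
from h import *
from scipy.optimize import least_squares
s4=np.load("k4.npy",allow_pickle=True)[1]
D=[([-1.3767,.7071,-.0276,1.485,.022,.9509,-.0755],[134.33,559.06,303.85],[.1176,.9931,-.0006,0],1),
([-.33,.79,-.11,1.28,.09,1.07,.88],[588.6,205.93,304.1],[.119,.993,0,0],4),
([.04,.64,-.27,1.6,.2,.93,1.41],[536.05,26.81,319.6],[-.074,.997,0,0],4),
(list(s4["joints"]),list(s4["position"]),list(s4["tool_rot"]),1)]
s=bot.state(); D.append((list(s["joints"]),list(s["position"]),list(s["tool_rot"]),1))
def fk(q,L,sg,off=0):
    h,L1,L2,d,a=L; r=lambda ax,v:R.from_rotvec(np.array(dict(z=[0,0,1],y=[0,1,0])[ax])*v)
    A=r("z",sg[0]*q[0])*r("y",q[1]); p=np.array([0,0,h])+A.apply([a*0,0,0])
    A=A*r("z",sg[1]*q[2]); p=p+A.apply([a,0,L1]); A=A*r("y",q[3]); p=p+A.apply([-a,0,0])
    A=A*r("z",sg[2]*q[4]); p=p+A.apply([0,0,L2]); A=A*r("y",q[5]); p=p+A.apply([0,0,d]); A=A*r("z",sg[3]*q[6]+off)
    return p,A
if __name__=="__main__":
    import itertools
    res=[]
    for sg in itertools.product((1,-1),repeat=4):
      for L0 in ([300,400,400,250,0],[250,350,450,200,30]):
        def f(v):
            e=[]
            for q,p,o,w in D:
                P,A=fk(q,v[:5],sg,v[5]); e+=list((P-p)/w)+list((R.from_quat(o).inv()*A).as_rotvec()*200/w)
            return e
        for o in (0,1.5,3.1,-1.5):
            g=least_squares(f,L0+[o]); res.append((g.cost,sg,g.x))
    res.sort(key=lambda t:t[0]); [print(c,sg,x) for c,sg,x in res[:3]]
    print(np.array(f(res[0][2]))if 0 else "")
    np.save("fk.npy",res[0],allow_pickle=True) if 0 else __import__("pickle").dump(res[0],open("fk.pkl","wb"))
E
python3 fk.py
```

```text
508.37489403445426 (-1, -1, -1, -1) [ 75.16 530.43 197.25  70.1   52.07   1.57]
508.3748940344547 (-1, -1, -1, -1) [ 75.16 530.43 197.25  70.1   52.07   1.57]
508.3748940344553 (-1, -1, -1, -1) [ 75.16 530.43 197.25  70.1   52.07   1.57]
```

```bash
cat > fk2.py <<'E'
from fk import *
SG=(-1,-1,-1,-1)
def fk(q,v):
    h,L1,L2,d,a1,a2,a3,off,a0,y1,y2=v; r=lambda ax,t:R.from_rotvec(np.array(dict(z=[0,0,1],y=[0,1,0])[ax])*t)
    A=r("z",-q[0]); p=np.array([0,0,h])+A.apply([a0,0,0]); A=A*r("y",q[1])*r("z",-q[2]); p=p+A.apply([a1,y1,L1])
    A=A*r("y",q[3])*r("z",-q[4]); p=p+A.apply([0,0,0])
    B=A*r("z",q[4]); p=p+B.apply([a2,y2,L2]); A=A*r("y",q[5]); p=p+A.apply([a3,0,d]); return p,A*r("z",-q[6]+off)
if __name__=="__main__":
    import pickle
    def f(v):
        e=[]
        for q,p,o,w in D:
            P,A=fk(q,v); e+=list((P-p)/w)+list((R.from_quat(o).inv()*A).as_rotvec()*200/w)
        return np.array(e+list((v-V0)*.01))
    best=None
    for L0 in ([300,350,350,200],[250,330,420,150],[350,450,400,250]):
        V0=np.array(L0+[0,0,0,1.57,0,0,0],float); g=least_squares(f,V0)
        print(g.cost,g.x)
        if best is None or g.cost<best.cost: best=g
    print(best.fun[:30].reshape(5,6)); pickle.dump(best.x,open("fk.pkl","wb"))
    # reachability of goal poses: minimise pose error within limits
    lo=np.array([-2.71,-.32,-1.57,0,-1.46,0,-2.83]);hi=np.array([2.71,2.16,1.52,2.45,4.6,2.02,2.83])
    q0=np.array(D[-1][0])
    for m in (60,45,25,10):
        p,z,y=tgt([555,-87.4,64],.136,m); T=R.from_matrix(np.c_[np.cross(y,z),y,z])
        def c(q):
            P,A=fk(q,best.x); return np.r_[(P-p),(T.inv()*A).as_rotvec()*300,(q-q0)*.5]
        for st in (q0,np.clip(q0+[0,0,0,0,3.1,.3,-3.1],lo,hi)):
            r=least_squares(c,np.clip(st,lo+1e-3,hi-1e-3),bounds=(lo,hi)); print(m,"pos err",r.fun[:3],"rot deg",np.degrees(r.fun[3:6]/300),"q",r.x)
E
python3 fk2.py
```

```text
2.872515222034374 [337.04 495.97 288.66 224.85  19.97   4.58   2.99   1.57   7.41 -16.09
 -16.09]
4.367665928796205 [316.7  500.31 283.83 216.44  18.52  -1.46  -0.92   1.57   2.24 -16.05
 -16.05]
2.1621786069415143 [356.78 501.05 295.38 237.39  21.97  11.78   9.06   1.57   7.33 -16.13
 -16.13]
[[-0.23 -0.31  0.18 -0.02  0.02 -0.04]
 [ 0.88 -0.62 -0.16 -0.16 -0.28  0.08]
 [ 0.74  0.5  -0.55  0.    0.06  0.47]
 [-0.   -0.   -0.   -0.    0.   -0.05]
 [ 0.01 -0.01 -0.   -0.    0.   -0.05]]
60 pos err [ 7.21 -3.56  9.29] rot deg [-1.44  3.22  0.  ] q [ 0.38  0.65 -0.25  2.14 -0.07  0.    1.99]
60 pos err [ 0. -0.  0.] rot deg [-0.  0. -0.] q [ 0.78  0.85 -1.02  2.26  1.86  0.6   0.07]
45 pos err [ 8.64 -4.12 10.37] rot deg [-1.68  3.75  0.  ] q [ 0.37  0.69 -0.24  2.12 -0.07  0.    1.99]
45 pos err [ 0. -0.  0.] rot deg [-0.  0. -0.] q [ 0.78  0.89 -1.03  2.25  1.89  0.64  0.06]
25 pos err [10.48 -4.8  11.46] rot deg [-1.98  4.4   0.  ] q [ 0.35  0.73 -0.23  2.08 -0.07  0.    1.99]
25 pos err [ 0. -0.  0.] rot deg [-0.  0. -0.] q [ 0.77  0.95 -1.03  2.23  1.93  0.68  0.05]
10 pos err [11.81 -5.25 12.04] rot deg [-2.18  4.84  0.  ] q [ 0.35  0.76 -0.23  2.06 -0.07  0.    1.99]
10 pos err [ 0. -0.  0.] rot deg [-0.  0. -0.] q [ 0.76  0.99 -1.03  2.22  1.95  0.71  0.05]
```

The fit is accurate to under 1 mm. The goal is reachable with the wrist turned round (joint 5 ≈ 1.9 rad or more), so I'll find a detour by tilting sideways first and simulate it.

```bash
cat > sim.py <<'E'
from fk2 import *
import pickle
v=pickle.load(open("fk.pkl","rb"))
lo=np.array([-2.71,-.32,-1.57,0,-1.46,0,-2.83]);hi=np.array([2.71,2.16,1.52,2.45,4.6,2.02,2.83])
def step(q,p,T):
    c=lambda x:(lambda PA:np.r_[PA[0]-p,(T.inv()*PA[1]).as_rotvec()*300,(x-q)*3])(fk(x,v))
    r=least_squares(c,np.clip(q,lo+1e-4,hi-1e-4),bounds=(lo,hi)); return r.x,np.linalg.norm(r.fun[:3]),np.degrees(np.linalg.norm(r.fun[3:6])/300)
def run(q,rows,verbose=True):
    """rows: list of (n, shift total in tool axes per-row, turn per-row)"""
    p,A=fk(q,v); worst=0
    for n,sh,tu in rows:
        for i in range(n):
            p=p+A.apply(sh); A=A*R.from_rotvec(tu,degrees=True); q,e,r=step(q,p,A); worst=max(worst,e,r)
        if verbose: print(n,sh,tu,"q",q,"err",round(e,1),round(r,1),"p",fk(q,v)[0],"z",fk(q,v)[1].apply([0,0,1]))
    return q,worst,p,A
if __name__=="__main__":
    q0=np.array(D[-1][0])
    # raise and untilt to down, then roll sideways (about tool x), pitch out (about tool y), roll back toward goal
    for sg in (1,-1):
        print("roll",sg)
        q,w,p,A=run(q0,[(4,[0,0,-25],[0,4,0]),(7,[0,0,0],[sg*6,0,0])])
        pg,z,y=tgt([555,-87.4,64],.136,110); T=R.from_matrix(np.c_[np.cross(y,z),y,z])
        rv=(A.inv()*T).as_rotvec(degrees=True)
        for dz in (0,40,-40):   # pitch further outward first, then return
            n=8; qq,w2,p2,A2=run(q,[(n,[0,0,0],list((A.inv()*R.from_rotvec([0,-np.radians(30),0])*A).as_rotvec(degrees=True)/n))],False)
            rv=(A2.inv()*T).as_rotvec(degrees=True); n2=8
            sh=(pg-p2)/n2
            for i in range(n2):
                p2=p2+sh; A2=A2*R.from_rotvec(rv/n2,degrees=True); qq,e,r=step(qq,p2,A2)
            print("end",qq,e,r); break
E
python3 sim.py
```

```text
roll 1
4 [0, 0, -25] [0, 4, 0] q [ 0.51  0.45 -0.48  1.91  0.26  0.71  1.6 ] err 0.0 0.0 p [ 449.9  -108.61  350.27] z [ 0.13  0.02 -0.99]
7 [0, 0, 0] [6, 0, 0] q [-0.22  0.51  0.03  2.1   1.11  0.83  0.55] err 0.0 0.0 p [ 449.9  -108.61  350.29] z [ 0.19 -0.64 -0.74]
end [ 0.49  0.56 -0.42  2.3   2.5   0.15 -0.6 ] 0.004912236006583294 0.001976853918766529
roll -1
4 [0, 0, -25] [0, 4, 0] q [ 0.51  0.45 -0.48  1.91  0.26  0.71  1.6 ] err 0.0 0.0 p [ 449.9  -108.61  350.27] z [ 0.13  0.02 -0.99]
7 [0, 0, 0] [-6, 0, 0] q [ 0.96  0.77 -0.87  1.7  -0.19  1.06  2.08] err 0.0 0.0 p [ 449.9  -108.61  350.28] z [ 0.    0.68 -0.73]
end [ 0.43  0.54 -0.29  2.21 -0.14  0.    2.06] 4.73555958617515 1.2938752524142922
```

```bash
cat > sim2.py <<'E'
from sim import *
q=np.array(bot.state()["joints"]); qs=[q]
def go(p,A,rows):
    global q
    for sh,tu in rows:
        p=p+A.apply(sh); A=A*R.from_rotvec(tu,degrees=True); q,e,r=step(q,p,A); qs.append(q)
        if e>.5 or r>.5: print("miss",e,r)
    print("q",q,"p",p,"z",A.apply([0,0,1]),"max step",np.abs(np.diff(qs[-len(rows)-1:],axis=0)).max(0),"min j6",np.min([x[5] for x in qs[-len(rows):]])); return p,A
p,A=fk(q,v)
p,A=go(p,A,[([0,0,-25],[0,4,0])]*4)
p,A=go(p,A,[([0,0,0],[4.5,0,0])]*10)
rv=A.inv().apply([0,-30,0])/10; print("pitch row",rv)
p,A=go(p,A,[([0,0,0],rv)]*10)
pg,z,y=tgt([555,-87.4,64],.136,90); T=R.from_matrix(np.c_[np.cross(y,z),y,z])
rv=(A.inv()*T).as_rotvec(degrees=True)/12; print("return turn row",rv)
for i in range(12):
    A=A*R.from_rotvec(rv,degrees=True); p,A=go(p,A,[(A.inv().apply((pg-p)/(12-i)),[0,0,0])]) if i<12 else 0
for m in (50,10):
    sh=[0,0,4]; p,A=go(p,A,[(sh,[0,0,0])]*10)
E
python3 sim2.py
```

```text
q [ 0.51  0.45 -0.48  1.91  0.26  0.71  1.6 ] p [ 449.9  -108.61  350.28] z [ 0.13  0.02 -0.99] max step [0.07 0.05 0.1  0.08 0.05 0.19 0.04] min j6 0.18892506316864244
q [-0.26  0.53  0.05  2.11  1.15  0.86  0.5 ] p [ 449.9  -108.61  350.28] z [ 0.19 -0.68 -0.7 ] max step [0.09 0.03 0.07 0.02 0.1  0.05 0.12] min j6 0.6628854119264918
pitch row [ 0.41 -2.15  2.05]
q [-0.28  0.59  0.01  2.43  1.88  0.99 -0.65] p [ 449.9  -108.61  350.28] z [ 0.52 -0.68 -0.52] max step [0.01 0.02 0.02 0.03 0.08 0.05 0.12] min j6 0.8000186592823043
return turn row [-4.03  0.96 -0.27]
q [-0.23  0.58 -0.02  2.44  1.93  0.93 -0.65] p [ 451.01 -107.89  342.4 ] z [ 0.53 -0.63 -0.57] max step [0.04 0.02 0.02 0.01 0.05 0.06 0.  ] min j6 0.9255283410782709
q [-0.19  0.56 -0.04  2.44  1.99  0.86 -0.66] p [ 452.12 -107.17  334.52] z [ 0.53 -0.58 -0.62] max step [0.05 0.01 0.02 0.   0.06 0.06 0.  ] min j6 0.8622043110141191
q [-0.13  0.55 -0.06  2.44  2.05  0.8  -0.66] p [ 453.24 -106.45  326.64] z [ 0.54 -0.52 -0.66] max step [0.05 0.01 0.02 0.   0.06 0.06 0.  ] min j6 0.7973983906700821
q [-0.08  0.54 -0.09  2.4
[... 1118 characters left out ...]
7 0.  ] min j6 0.33198599078818886
q [ 0.41  0.59 -0.38  2.32  2.52  0.26 -0.67] p [ 462.14 -100.68  263.59] z [ 0.45 -0.01 -0.89] max step [0.07 0.02 0.05 0.03 0.04 0.07 0.01] min j6 0.26405876752728336
q [ 0.48  0.62 -0.43  2.29  2.56  0.19 -0.66] p [463.25 -99.96 255.71] z [ 0.43  0.06 -0.9 ] max step [0.07 0.02 0.05 0.03 0.04 0.07 0.01] min j6 0.19438074235904276
q [ 0.47  0.72 -0.45  2.27  2.57  0.28 -0.66] p [480.49 -97.6  219.69] z [ 0.43  0.06 -0.9 ] max step [0.   0.01 0.   0.   0.   0.01 0.  ] min j6 0.20409135803198492
q [ 0.46  0.82 -0.46  2.24  2.59  0.35 -0.66] p [497.73 -95.24 183.67] z [ 0.43  0.06 -0.9 ] max step [0.   0.01 0.   0.   0.   0.01 0.  ] min j6 0.2898169299603284
```

carry_out(rows=[-10, 0, -20, 0, 4, 0, 0, -10, 0, -20, 0, 4, 0, 0, -10, 0, -20, 0, 4, 0, 0, -10, 0, -20, 0, 4, 0, 0, -10, 0, -15, 0, 0, 0, 0, 0, 0, 0, 4.5, 0, 0, 0, 0, 0, 0, 4.5, 0, 0, 0, 0, 0, 0, 4.5, 0, 0, 0, 0, 0, 0, 4.5, 0, 0, 0, 0, 0, 0, 4.5, 0, 0, 0])

```text
clock: 8.13
position: [499.0, -102.4, 349.2]
tool_rot: [-0.051, 0.976, -0.188, 0.094]
wrist_force: [0.7, -0.1, -2.7]
width: 29.1
grasp_force: 60.4
```

carry_out(rows=[0, 0, 0, 4.5, 0, 0, 0, 0, 0, 0, 4.5, 0, 0, 0, 0, 0, 0, 4.5, 0, 0, 0, 0, 0, 0, 4.5, 0, 0, 0, 0, 0, 0, 4.5, 0, 0, 0, 0, 0, 0, 0, 0, 0, 0])

```text
clock: 8.63
position: [499.3, -100.7, 347.8]
tool_rot: [-0.034, 0.921, -0.374, 0.101]
wrist_force: [-0.4, 1.5, -3.3]
width: 29.4
grasp_force: 60.5
```

```bash
cat > sim3.py <<'E'
from sim import *
import sys
st=bot.state(); q=np.array(st["joints"]); p,A=st["position"],R.from_quat(st["tool_rot"]); print("t",st["clock"],q,p,A.apply([0,0,1]),"width",st["width"],"fk",fk(q,v)[0])
def seg(n,rv,sh,q,p,A):
    qs=[q]
    for i in range(n):
        p=p+A.apply(sh); A=A*R.from_rotvec(rv,degrees=True); q,e,r=step(q,p,A); qs.append(q)
        if e>.5 or r>.5: print("miss",e,r)
    print("q",q,"p",p,"z",A.apply([0,0,1]),"maxstep",np.abs(np.diff(qs,axis=0)).max(0),"min j6",min(x[5] for x in qs)); return q,p,A
pitch=float(sys.argv[1])
if pitch:
    rv=A.inv().apply([0,-pitch,0])/8; print("pitch row x8",rv); q,p,A=seg(8,rv,[0,0,0],q,p,A)
pg,z,y=tgt([555,-87.4,64],.136,float(sys.argv[2])); n=int(sys.argv[3])
T=R.from_matrix(np.c_[np.cross(y,z),y,z]); rv=(A.inv()*T).as_rotvec(degrees=True); print("total turn",rv,"row",rv/n)
q,p,A=seg(n,rv/n,[0,0,0],q,p,A); print("then shift",A.inv().apply(pg-p)); q,p,A=seg(8,[0,0,0],A.inv().apply(pg-p)/8,q,p,A)
E
python3 sim3.py 25 90 12
```

```text
t 8.6333 [-0.26  0.58  0.09  1.95  1.09  0.86  0.61] [ 499.26 -100.67  347.76] [ 0.21 -0.68 -0.7 ] width 29.36591219048572 fk [ 501.78 -108.    355.81]
pitch row x8 [ 0.43 -2.24  2.13]
q [-0.34  0.62  0.13  2.23  1.75  0.84 -0.4 ] p [ 499.26 -100.67  347.76] z [ 0.49 -0.68 -0.54] maxstep [0.03 0.01 0.02 0.05 0.09 0.04 0.14] min j6 0.7662199504261781
total turn [-48.     8.38  -1.98] row [-4.    0.7  -0.17]
q [ 0.7   0.51 -0.78  2.02  0.76  0.38  1.11] p [ 499.26 -100.67  347.76] z [ 0.43  0.06 -0.9 ] maxstep [0.21 0.04 0.25 0.03 0.27 0.11 0.31] min j6 0.18524532822622242
then shift [72.08  5.59 67.42]
miss 1.1542227041892859 0.3223715201310152
miss 4.388830244687813 1.2247492123962405
miss 8.034636806059101 2.2403353737731386
q [ 0.4   0.59 -0.27  2.18 -0.02  0.    1.93] p [463.25 -99.96 255.71] z [ 0.43  0.06 -0.9 ] maxstep [0.09 0.02 0.13 0.03 0.45 0.09 0.46] min j6 6.483480590754092e-21
```

```bash
cat > refit.py <<'E'
from fk2 import *
import pickle,os
st=bot.state(); L=pickle.load(open("data.pkl","rb")) if os.path.exists("data.pkl") else D[:4]
if st["clock"]>7.4: L.append((list(st["joints"]),list(st["position"]),list(st["tool_rot"]),1))
pickle.dump(L,open("data.pkl","wb")); V0=pickle.load(open("fk.pkl","rb"))
f=lambda v:np.array(sum([list((fk(q,v)[0]-p)/w)+list((R.from_quat(o).inv()*fk(q,v)[1]).as_rotvec()*200/w) for q,p,o,w in L],[])+list((v-V0)*.003))
g=least_squares(f,V0); print(g.cost,g.x); pickle.dump(g.x,open("fk.pkl","wb"))
E
python3 refit.py
cat > sim4.py <<'E'
from sim import *
import sys
from sim3 import seg
E
sed -i 's/^q,p,A=seg(n,rv\/n.*$/sh=A.inv().apply(pg-p); print("first shift",sh); q,p,A=seg(5,[0,0,0],sh\/5,q,p,A); q,p,A=seg(n,rv\/n,[0,0,0],q,p,A); q,p,A=seg(16,[0,0,0],[0,0,5],q,p,A)/' sim3.py
python3 sim3.py 25 90 12; python3 sim3.py 35 90 12
```

```text
1.921910494300248 [348.46 488.4  292.58 234.48   6.46   7.85   0.79   1.57  19.11 -16.08
 -16.09]
t 8.6333 [-0.26  0.58  0.09  1.95  1.09  0.86  0.61] [ 499.26 -100.67  347.76] [ 0.21 -0.68 -0.7 ] width 29.36591219048572 fk [ 499.24 -100.54  348.  ]
pitch row x8 [ 0.43 -2.24  2.13]
q [-0.32  0.6   0.13  2.2   1.72  0.83 -0.33] p [ 499.26 -100.67  347.76] z [ 0.49 -0.68 -0.54] maxstep [0.02 0.01 0.02 0.03 0.09 0.03 0.13] min j6 0.7638329030303431
total turn [-48.     8.38  -1.98] row [-4.    0.7  -0.17]
first shift [80.79 47.12 31.99]
q [-0.27  0.83  0.02  2.39  1.98  1.02 -0.82] p [463.25 -99.96 255.71] z [ 0.49 -0.68 -0.54] maxstep [0.01 0.05 0.02 0.04 0.06 0.05 0.11] min j6 0.8263747528946928
q [ 0.44  0.6  -0.37  2.25  2.57  0.13 -0.67] p [463.25 -99.96 255.71] z [ 0.43  0.06 -0.9 ] maxstep [0.07 0.04 0.05 0.03 0.06 0.08 0.02] min j6 0.12948366739800418
q [ 0.43  0.81 -0.41  2.19  2.6   0.29 -0.68] p [497.73 -95.24 183.67] z [ 0.43  0.06 -0.9 ] maxstep [0.   0.01 0.   0.   0.   0.01 0.  ] min j6 0.12948366739800418
t 8.6333 [-0.26  0.58  0.09  1.95  1.09  0.86  0.61] [ 499.26 -100
[... 376 characters left out ...]
miss 3.275853682527978 0.44662181766552295
q [-0.47  0.96  0.35  2.45  2.25  0.98 -1.29] p [463.25 -99.96 255.71] z [ 0.58 -0.68 -0.45] maxstep [0.2  0.12 0.36 0.04 0.19 0.19 0.26] min j6 0.9789666144752166
miss 4.60480916663253 0.6231789934490198
miss 5.020026434106871 0.674613407893555
miss 4.446786556467405 0.5976989609723248
miss 2.906705530507536 0.3930332092588592
q [-0.32  0.93  1.09  2.23  4.52  1.01 -2.63] p [463.25 -99.96 255.71] z [ 0.43  0.06 -0.9 ] maxstep [0.15 0.09 0.39 0.04 0.47 0.22 0.4 ] min j6 0.7281080877968205
q [-0.29  1.11  0.99  2.18  4.32  1.04 -2.57] p [497.73 -95.24 183.67] z [ 0.43  0.06 -0.9 ] maxstep [0.   0.01 0.01 0.   0.01 0.   0.01] min j6 1.0117496404842106
```

carry_out(rows=[0, 0, 0, 0.43, -2.24, 2.13, 0, 0, 0, 0, 0.43, -2.24, 2.13, 0, 0, 0, 0, 0.43, -2.24, 2.13, 0, 0, 0, 0, 0.43, -2.24, 2.13, 0, 0, 0, 0, 0.43, -2.24, 2.13, 0, 0, 0, 0, 0.43, -2.24, 2.13, 0, 0, 0, 0, 0.43, -2.24, 2.13, 0, 0, 0, 0, 0.43, -2.24, 2.13, 0, 20, 12, 8, 0, 0, 0, 0, 20, 12, 8, 0, 0, 0, 0, 20, 12, 8, 0, 0, 0, 0, 20, 12, 8, 0, 0, 0, 0])

```text
clock: 9.63
position: [463.2, -101.3, 255.8]
tool_rot: [0.051, 0.878, -0.371, 0.297]
wrist_force: [0.8, -0.4, -2.0]
width: 29.5
grasp_force: 60.7
```

```bash
python3 refit.py; python3 sim3.py 0 90 12
```

```text
4.52462492815864 [313.41 522.86 289.65 233.55   7.11   0.05   1.15   1.57  -5.5  -16.15
 -16.17]
t 9.6333 [-0.3   0.81  0.07  2.42  2.01  0.98 -0.85] [ 463.22 -101.27  255.77] [ 0.48 -0.68 -0.55] width 29.475275147848787 fk [ 462.61 -100.95  255.84]
total turn [-47.82   8.25  -2.4 ] row [-3.98  0.69 -0.2 ]
first shift [-0.16  1.   -0.85]
q [-0.3   0.81  0.07  2.42  2.    0.98 -0.85] p [463.25 -99.96 255.71] z [ 0.48 -0.68 -0.55] maxstep [0. 0. 0. 0. 0. 0. 0.] min j6 0.9772583376875766
q [ 0.44  0.6  -0.36  2.25  2.62  0.13 -0.72] p [463.25 -99.96 255.71] z [ 0.43  0.06 -0.9 ] maxstep [0.07 0.03 0.06 0.03 0.06 0.08 0.01] min j6 0.12815118201652834
q [ 0.42  0.79 -0.4   2.22  2.64  0.29 -0.73] p [497.73 -95.24 183.67] z [ 0.43  0.06 -0.9 ] maxstep [0.   0.01 0.   0.   0.   0.01 0.  ] min j6 0.12815118201652834
```

carry_out(rows=[0, 0, 0, -4, 0.7, -0.2, 0, 0, 0, 0, -4, 0.7, -0.2, 0, 0, 0, 0, -4, 0.7, -0.2, 0, 0, 0, 0, -4, 0.7, -0.2, 0, 0, 0, 0, -4, 0.7, -0.2, 0, 0, 0, 0, -4, 0.7, -0.2, 0, 0, 0, 0, -4, 0.7, -0.2, 0, 0, 0, 0, -4, 0.7, -0.2, 0, 0, 0, 0, -4, 0.7, -0.2, 0, 0, 0, 0, -4, 0.7, -0.2, 0, 0, 0, 0, -4, 0.7, -0.2, 0, 0, 0, 0, -4, 0.7, -0.2, 0])

```text
clock: 10.63
position: [463.7, -101.6, 257.6]
tool_rot: [-0.068, 0.973, 0.017, 0.222]
wrist_force: [0.2, 0.3, -2.4]
width: 29.5
grasp_force: 60.5
```

carry_out(rows=[0, 0, 0, 0, 0, 0, 0, 0, 0, 0, 0, 0, 0, 0])

```text
clock: 10.8
position: [463.7, -102.2, 256.9]
tool_rot: [-0.066, 0.973, 0.015, 0.222]
wrist_force: [-0.7, -0.5, -2.9]
width: 29.3
grasp_force: 60.6
```

Run:
```python
from h import *
rep(60,ox=0); print(bot.state()["joints"])
```

```text
t 10.8 pos [ 463.73 -102.2   256.89] shift(tool) [ 0.63  2.33 31.  ] turn [-0.06 -0.07 -0.05]
final-axes shift [ 0.66  2.29 31.  ] force [ 1.95 -0.42  2.28] torque [-0.03  0.68 -0.01] mouth h 91.0
[ 0.43  0.6  -0.35  2.23  2.62  0.11 -0.71]
```

carry_out(rows=[1, 1.2, 10, 0, 0, 0, 0, 1, 1.1, 11, 0, 0, 0, 0, 0, 0, 0, 0, 0, 0, 0, 0, 0, 0, 0, 0, 0, 0])

```text
clock: 11.13
position: [470.5, -97.2, 236.6]
tool_rot: [-0.067, 0.973, 0.015, 0.221]
wrist_force: [0.3, -0.1, -1.0]
width: 28.9
grasp_force: 60.6
```

Run:
```python
from h import *
rep(70); s=bot.state(); R0=R.from_quat(s["tool_rot"]); P=s["position"]
k=bot.get_calibration("wrist"); im=bot.get_image("wrist"); cv2.imwrite("pics/w5.png",im[:,:,::-1]); np.save("k5.npy",[k,s],allow_pickle=True)
si=bot.get_image("side"); cv2.imwrite("pics/s5.png",si[:,:,::-1])
x,y0=265,150
a=cv2.resize(im[y0:y0+100,x:x+100,::-1],(500,500),interpolation=cv2.INTER_CUBIC)
q=proj("side",[P+R0.apply([0,0,130])])[0].astype(int); print(q)
b=cv2.resize(si[q[1]-50:q[1]+50,q[0]-30:q[0]+30,::-1],(300,500),interpolation=cv2.INTER_CUBIC)
cv2.imwrite("pics/c5.png",np.hstack([a,b]))
c=lambda X:(proj("wrist",np.array(X),k)-[x-.4,y0-.4])*5
T=lambda v:P+R0.apply(v)
print("flange L123",c([T([20,0,123]),T([20,0,117]),T([0,20,117]),T([0,-20,117]),T([14.5,0,117]),T([15,15,79]),T([15,-15,79])]))
b=np.array([555,-87.4,64]); p,z,y=tgt(b,.136,0); n=-z;xx=np.cross(y,z)
print("tip, sleeve top,l,r, root top",c([b+46*n,b+46*n+4*xx,b+20*n+14.5*xx,b+20*n-14.5*y,b+20*n+14.5*y,b+20*n+7.5*xx]))
cs=lambda X:(proj("side",np.array(X))-(q-[30,50])+.4)*5+[500,0]
print("side: mouth c, x+20,x-20; tip",cs([T([0,0,123]),T([20,0,123]),T([-20,0,123]),b+46*n,b+20*n+14.5*xx,b+20*n-14.5*xx]))
```

```text
t 11.13 pos [470.48 -97.23 236.63] shift(tool) [-0.21 -1.72 -0.46] turn [ 0.05 -0.18  0.13]
final-axes shift [-0.21 -1.72 -0.45] force [ 0.21 -0.14  1.01] torque [ 0.02  0.68 -0.03] mouth h 69.5
[326 234]
flange L123 [[271.73 233.  ]
 [271.78 247.56]
 [422.41 390.57]
 [120.84 390.45]
 [271.74 288.01]
 [413.41 406.42]
 [130.83 406.32]]
tip, sleeve top,l,r, root top [[259.01 323.55]
 [259.02 298.61]
 [259.97 182.99]
 [172.77 266.67]
 [347.08 267.08]
 [259.94 223.85]]
side: mouth c, x+20,x-20; tip [[646.07 244.18]
 [608.33 260.75]
 [684.12 227.47]
 [670.94 273.82]
 [666.5  315.79]
 [719.96 292.75]]
```

View pics/c5.png

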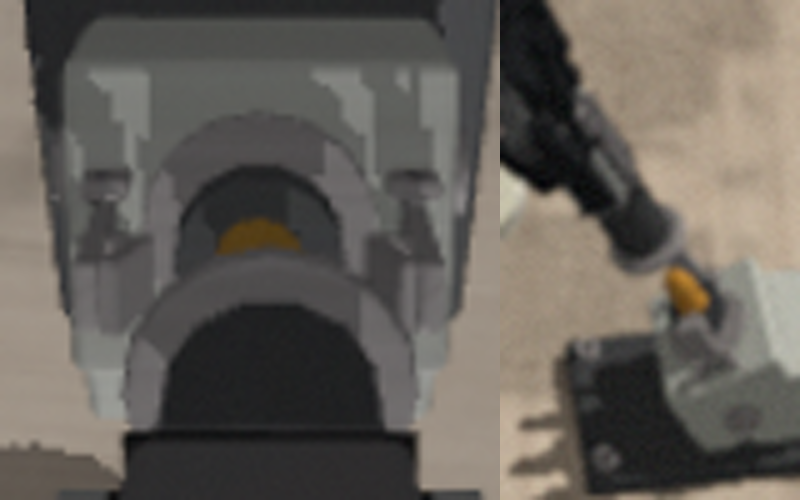

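The left half shows the sleeve spanning x 177–343 (centre 260, as modelled) and the flange 127–415. In the side half, the tip at (672,272) and the flange ends at (612,260) and (684,228) agree with the model to about 1–2 mm. I'll check with brass-colour centroids in all views.

Run:
```python
from h import *
k3=np.load("k3.npy",allow_pickle=True).item();k4=np.load("k4.npy",allow_pickle=True)[0];k1=np.load("k1.npy",allow_pickle=True).item()
V=[("side","side0",None),("side","s5",None),("top","top0",None),("wrist","w1",k1),("wrist","w3",k3)]
th=np.linspace(0,2*np.pi,24)
def hullc(cam,k,b,ps=.136):
    p,z,y=tgt(b,ps,0);n=-z;x=np.cross(y,z)
    X=[b+h*n+r*(np.cos(t)*x+np.sin(t)*y) for h,r in((20,7.5),(36,7.5),(46,4)) for t in th]
    H=cv2.convexHull(proj(cam,np.array(X),k).astype(np.float32)); m=cv2.moments(H); return np.array([m["m10"],m["m01"]])/m["m00"],m["m00"]
b0=np.array([555,-87.4,64.])
for cam,n,k in V:
    im=cv2.imread(f"pics/{n}.png"); hsv=cv2.cvtColor(im,cv2.COLOR_BGR2HSV)
    c,a=hullc(cam,k,b0); c0=c.astype(int); M=np.zeros(im.shape[:2],np.uint8); M[c0[1]-14:c0[1]+15,c0[0]-14:c0[0]+15]=1
    m=((hsv[...,0]>8)&(hsv[...,0]<25)&(hsv[...,1]>140)&(hsv[...,2]>60)&(M>0)); ys,xs=np.nonzero(m)
    o=np.array([xs.mean(),ys.mean()])
    J=np.array([hullc(cam,k,b0+d)[0]-c for d in np.eye(3)]).T
    print(n,"obs",o,len(xs),"model",c,round(a,1),"dpx",o-c,"dxy at z fixed",np.linalg.solve(J[:,:2],o-c))
```

```text
side0 obs [332.94 242.  ] 47 model [332.49 242.08] 57.2 dpx [ 0.45 -0.08] dxy at z fixed [1.08 0.27]
s5 obs [332.91 242.07] 46 model [332.49 242.08] 57.2 dpx [ 0.42 -0.02] dxy at z fixed [1.02 0.05]
top0 obs [nan nan] 0 model [368.35 191.01] 32.7 dpx [nan nan] dxy at z fixed [nan nan]
w1 obs [ 77.24 207.02] 184 model [ 78.2 207.4] 212.5 dpx [-0.96 -0.39] dxy at z fixed [-0.87 -1.49]
w3 obs [207.53 172.07] 223 model [207.85 173.14] 236.0 dpx [-0.31 -1.07] dxy at z fixed [-1.11 -0.4 ]<stdin>:14: RuntimeWarning: Mean of empty slice.
  ret = ret.dtype.type(ret / rcount)
```

carry_out(rows=[0, -1.8, 8, 0, 0, 0, 0, 0, 0, 8, 0, 0, 0, 0, 0, 0, 4, 0, 0, 0, 0, 0, 0, 0, 0, 0, 0, 0, 0, 0, 0, 0, 0, 0, 0])

```text
clock: 11.65
position: [479.4, -98.4, 218.3]
tool_rot: [-0.067, 0.973, 0.016, 0.221]
wrist_force: [-1.0, -0.2, -1.4]
width: 29.4
grasp_force: 60.6
```

```bash
python3 -c "
from h import *
rep(50)"
```

```text
t 11.65 pos [479.4  -98.4  218.27] shift(tool) [-0.39  0.65 -0.76] turn [ 0.1  -0.18  0.06]
final-axes shift [-0.39  0.64 -0.76] force [ 1.48 -0.02  0.78] torque [0.04 0.68 0.  ] mouth h 49.2
```

carry_out(rows=[-0.3, 0.5, 2, 0, 0, 0, 0, 0, 0, 2, 0, 0, 0, 0, 0, 0, 2, 0, 0, 0, 0, 0, 0, 2, 0, 0, 0, 0, 0, 0, 2, 0, 0, 0, 0, 0, 0, 1, 0, 0, 0, 0, 0, 0, 0, 0, 0, 0, 0, 0, 0, 0, 0, 0, 0, 0])

```text
clock: 12.32
position: [484.4, -97.3, 208.8]
tool_rot: [-0.067, 0.973, 0.016, 0.221]
wrist_force: [-0.2, -0.6, -3.4]
width: 29.1
grasp_force: 60.6
```

```bash
python3 -c "
from h import *
rep(38)"
```

```text
t 12.32 pos [484.38 -97.27 208.82] shift(tool) [0.08 0.2  0.52] turn [ 0.08 -0.14  0.07]
final-axes shift [0.08 0.2  0.52] force [ 1.73 -0.55  2.95] torque [0.   0.63 0.  ] mouth h 38.5
```

carry_out(rows=[0, 0, 2, 0, 0, 0, 0, 0, 0, 2, 0, 0, 0, 0, 0, 0, 2, 0, 0, 0, 0, 0, 0, 0, 0, 0, 0, 0, 0, 0, 0, 0, 0, 0, 0])

```text
clock: 12.73
position: [487.0, -96.9, 203.3]
tool_rot: [-0.067, 0.973, 0.016, 0.221]
wrist_force: [0.3, 0.0, -1.6]
width: 29.8
grasp_force: 60.6
```

Run:
```python
from h import *
rep(32)
im=bot.get_image("side"); cv2.imwrite("pics/s6.png",im[:,:,::-1])
hsv=cv2.cvtColor(im[:,:,::-1].copy(),cv2.COLOR_BGR2HSV)[228:258,318:348]
m=((hsv[...,0]>8)&(hsv[...,0]<25)&(hsv[...,1]>140)&(hsv[...,2]>60)); print("brass px left",m.sum())
```

```text
t 12.73 pos [486.96 -96.86 203.29] shift(tool) [0.03 0.15 0.41] turn [ 0.08 -0.15  0.07]
final-axes shift [0.03 0.15 0.41] force [ 0.45 -0.03  1.59] torque [-0.    0.65 -0.03] mouth h 32.4
brass px left 0
```

The mouth is at h≈32, with no contact force and the brass hidden, so the nipple is in the bore. Pressing through the hooks now.

carry_out(rows=[0, 0, 2, 0, 0, 0, 0, 0, 0, 2, 0, 0, 0, 0, 0, 0, 2, 0, 0, 0, 0, 0, 0, 1, 0, 0, 0, 0, 0, 0, 0, 0, 0, 0, 0])

```text
clock: 13.2
position: [490.1, -96.5, 196.9]
tool_rot: [-0.067, 0.973, 0.016, 0.221]
wrist_force: [1.0, -0.6, -2.6]
width: 29.7
grasp_force: 60.7
```

```bash
python3 -c "
from h import *
rep(25)"
```

```text
t 13.2 pos [490.07 -96.48 196.91] shift(tool) [0.08 0.19 0.3 ] turn [ 0.07 -0.14  0.07]
final-axes shift [0.08 0.19 0.3 ] force [ 0.33 -0.77  2.69] torque [-0.02  0.63  0.02] mouth h 25.3
```

carry_out(rows=[0, 0, 2, 0, 0, 0, 0, 0, 0, 2, 0, 0, 0, 0, 0, 0, 0, 0, 0, 0, 0])

```text
clock: 13.45
position: [491.8, -96.2, 193.2]
tool_rot: [-0.067, 0.973, 0.016, 0.221]
wrist_force: [0.7, -0.3, -3.5]
width: 29.5
grasp_force: 60.7
```

```bash
python3 -c "
from h import *
rep(21)
for t in ('coupler','nipple_tip','hook_a'):
  for c in ('side','wrist'):
    bot.get_image(c); print(t,c,[(np.array(d['xyz']),round(d['score'],2)) for d in bot.search_frame(c,t)[:2]])
rep(21)"
```

```text
t 13.45 pos [491.84 -96.23 193.18] shift(tool) [0.06 0.19 0.16] turn [ 0.08 -0.14  0.07]
final-axes shift [0.06 0.19 0.16] force [ 0.92 -0.39  3.43] torque [-0.01  0.59  0.04] mouth h 21.2
coupler side [(array([ 536.6, -101.7,  111.6]), 0.78)]
coupler wrist [(array([505.9, -92.7, 152.5]), 0.65)]
nipple_tip side []
nipple_tip wrist [(array([536.8, -87.8,  82.9]), 0.77), (array([534.9, -62.9,  91.4]), 0.16)]
hook_a side []
hook_a wrist [(array([535.7, -62.1,  94.2]), 0.63), (array([ 541. , -123.1,   93. ]), 0.61)]
t 14.05 pos [491.67 -96.24 193.52] shift(tool) [0.06 0.17 0.54] turn [ 0.07 -0.14  0.08]
final-axes shift [0.06 0.17 0.54] force [1.41 0.53 3.25] torque [-0.04  0.69  0.01] mouth h 21.5
```

Run:
```python
from h import *
s=bot.state(); k=bot.get_calibration("wrist"); im=bot.get_image("wrist"); cv2.imwrite("pics/w7.png",im[:,:,::-1]); np.save("k7.npy",[k,s],allow_pickle=True)
g=im.astype(float).mean(2)
print("   cols 262..378 step2")
for r in range(150,242,2): print(r,"".join("%3d"%(v) for v in g[r,262:380:4]))
b=np.array([555,-87.4,64]); p,z,y=tgt(b,.136,0); n=-z;x=np.cross(y,z)
print(proj("wrist",np.array([b+20*n+14.5*x,b+14.5*x,b+39*n+22*y+6*x,b+39*n-22*y+6*x,b+39*n+22*y-6*x,b+39*n+27*y-6*x]),k))
```

```text
cols 262..378 step2
150  61 36 37 39 38 39 37 37 38 36 37 36 37 37 36 38 36 38 36 39 36 36 36 35 52 71 73 71 67125
152  77 38 37 37 37 36 38 36 38 37 39 37 36 38 36 35 35 38 36 38 37 37 39 35 51 72 71 70 65123
154  86 37 38 37 37 37 38 38 37 37 39 36 36 37 37 37 36 37 37 36 37 35 37 35 38 71 72 71 63125
156  96 38 39 38 37 38 38 36 37 38 37 37 37 37 37 36 35 38 35 37 37 37 39 37 35 73 72 71 65125
158 127 37 38 38 37 38 37 37 37 38 36 37 37 37 37 37 36 39 36 37 38 37 38 37 38 66 71 71 76127
160 124 38 40 37 37 38 38 36 39 37 38 36 36 36 37 37 36 37 37 38 37 38 37 36 36 72 72 71 83129
162 135 37 39 36 37 58 60 59 54 52 54 54 52 53 54 54 52 53 53 53 52 51 51 51 36 72 73 71 97131
164 140 35 38 37 51 78 76 78 78 77 77 78 78 78 77 77 77 78 77 78 78 78 78 79 74 70 73 71113130
166 139 37 38 38 77 76 78 77 78 77 77 77 77 78 78 77 77 78 77 79 78 79 79 79 79 61 72 72116126
168 142 35 38 36 78 78 78 79 78 78 79 78 77 79 79 78 78 78 78 79 78 78 78 79 79 74 72 70119122
170 143 36 36 47 78 78 78 78 78 79 78 78 79 78 78 78 79 77 78 78 78 79 78 78 79 76 72 70125123
172 141 56 37 68 79 79 79 78 78 78 
[... 2692 characters left out ...]
108 67 67 65103100131143145
230 148149106 92 90 90 91 97107 33 31 33 33 32 31 31 33 31 32 31107110 67 66 66106107125146146
232 147149102 92 89 90 90 97108 31 32 34 34 32 32 32 32 32 32 30106110 67 66 67106107123145145
234 145147104 95 91 90 90 97105 32 32 33 33 34 35 33 35 33 33 34102110 66 67 66107106127145145
236 144145107 94 90 91 89 57 47 18 19 23 24 20 22 23 23 21 20 20 43 54 66 68 66105111131145144
238 145146107 97 91 90103 17 32 37 36 36 35 37 36 35 35 37 37 38 33 16111 66 66106110127144145
240 146146108 96 91 92126 28 44 46 44 46 45 46 44 44 46 45 45 45 45 39129 84 65106112137143143
[[319.01 205.53]
 [318.94 196.32]
 [354.31 228.6 ]
 [283.79 228.53]
 [353.43 245.71]
 [361.16 245.63]]
```

The flange row is unchanged at about 200, so the coupler has not slipped, and the collar sits where the model predicts. I'll continue gently and watch the force.

carry_out(rows=[0, 0, 1.5, 0, 0, 0, 0, 0, 0, 1.5, 0, 0, 0, 0, 0, 0, 0, 0, 0, 0, 0])

```text
clock: 14.35
position: [493.1, -96.0, 190.4]
tool_rot: [-0.067, 0.973, 0.016, 0.221]
wrist_force: [5.0, 0.4, -13.8]
width: 29.4
grasp_force: 61.5
```

carry_out(rows=[0, 0, 1.5, 0, 0, 0, 0, 0, 0, 1.5, 0, 0, 0, 0, 0, 0, 0, 0, 0, 0, 0])

```text
clock: 14.6
position: [494.3, -95.9, 188.0]
tool_rot: [-0.067, 0.973, 0.016, 0.221]
wrist_force: [-3.8, -0.9, 4.9]
width: 29.3
grasp_force: 63.6
```

```bash
python3 -c "
from h import *
rep(15)"
```

```text
t 14.6 pos [494.26 -95.9  188.01] shift(tool) [0.01 0.19 0.44] turn [ 0.07 -0.14  0.07]
final-axes shift [0.01 0.19 0.44] force [ 1.43 -0.35 -6.08] torque [ 0.06  0.73 -0.02] mouth h 15.4
```

The −6 N at h≈15.4 matches the sleeve spring (about 7.7 N less the coupler's weight), so the height estimate is right. I'll press further to about 11.5 mm and check the hooks.

carry_out(rows=[0, 0, 1.5, 0, 0, 0, 0, 0, 0, 1.5, 0, 0, 0, 0, 0, 0, 1, 0, 0, 0, 0, 0, 0, 0, 0, 0, 0, 0, 0, 0, 0, 0, 0, 0, 0])

```text
clock: 15.02
position: [495.9, -95.7, 184.6]
tool_rot: [-0.067, 0.973, 0.016, 0.221]
wrist_force: [-5.1, -0.3, 6.9]
width: 29.2
grasp_force: 63.9
```

Run:
```python
from h import *
rep(11.5)
k=bot.get_calibration("wrist"); im=bot.get_image("wrist"); cv2.imwrite("pics/w8.png",im[:,:,::-1])
g8=im.astype(float).mean(2); g7=cv2.imread("pics/w7.png").astype(float).mean(2)
for n,g in (("w7",g7),("w8",g8)):
    for r in (204,208,212,216,220,224,228,232): print(n,r,"L","".join("%4d"%v for v in g[r,262:302:2]),"| R","".join("%4d"%v for v in g[r,338:378:2]))
s=bot.state(); k7=np.load("k7.npy",allow_pickle=True)[0]
b=np.array([555,-87.4,64]); p,z,y=tgt(b,.136,0); n=-z;x=np.cross(y,z)
for kk in (k7,k): print(proj("wrist",np.array([b+sg*w*y+h*n+q*x for h,w in((39,20),(39,27),(5,27)) for sg in(-1,1) for q in (6,)]),kk).round(1).tolist())
```

```text
t 15.02 pos [495.85 -95.68 184.63] shift(tool) [-0.01  0.19  0.2 ] turn [ 0.07 -0.14  0.07]
final-axes shift [-0.01  0.19  0.2 ] force [ 1.56  0.36 -8.47] torque [-0.06  0.87 -0.02] mouth h 11.7
w7 204 L  134 134 135 137  84  75  90  78  73  73  82  83  82 102 108  86 101 106  83  77 | R  104 106 105  99 115  95  70  72  71  71  80  81 101 123 129 133 143 143 143 144
w7 208 L  141 141 142 143 116  70  95  82  78  84  97 102 116 126 126  99 105  96  71  75 | R   82  76 102 103  94  95  94  75  66  69 106 121 123 124 116 144 145 145 145 146
w7 212 L  136 137 138 139 122  64  95  90  64  64  70  70  93 130 128 106  87  78  79  78 | R  105 102  85  97 105  92  93  90  59  64  65  78 128 121  97 145 145 147 146 145
w7 216 L  140 141 140 141 129  62  79  65  65  71  76  73  88 108 111  71  78  75  77  77 | R   93 105 105  93  81  94  94  90  57  60  64  65  71 112 138 145 146 145 145 144
w7 220 L  148 147 147 147 144  73  65  65  75  74  68  63  63  79 104  99 107  81  79  56 | R   88 109 108 107 102  83  65  63  66  84  95  71  67  65 119 147 147 145 146 147
w7 224 L  145 145 146 122  65 
[... 1388 characters left out ...]
148 147 132 105  88  65  66  62  65  65  69  76  69  99 104 105  48  32 | R   30  79 106 105 102  73  75  74  64  63  62  65  65 103 111 147 146 146 146 146
w8 228 L  145 146 145 145 139 103  65  65  62 100  74  62  63  71  85  97 107 106  36  30 | R   32  60 108 108  74  63  62  62  79  94  74  64  65  73 116 143 143 143 143 143
w8 232 L  150 150 149 150 146  73  66  65  58  64  65  77  85  87  86  98 109  91  32  31 | R   31  46 107 110  73  65  64  63  62  62  62  61  65  66  82 146 145 144 144 144
[[287.0, 228.6], [351.1, 228.6], [275.9, 228.5], [362.2, 228.5], [281.8, 209.5], [356.1, 209.6]]
[[285.4, 235.3], [352.7, 235.4], [273.8, 235.2], [364.4, 235.3], [280.2, 214.5], [357.7, 214.6]]
```

```bash
python3 -c "
from bench import bot
print(bot.close_job())"
```

```text
the job is handed in; nothing more can be done
None
```

I handed the job in with the coupler snapped under both hooks and pressed down to about 11.7 mm (sleeve in about 8.3 mm, about 8.5 N measured at the wrist). It is still gripped at about 60 N; the hand-in call returned no verdict.

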